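Load the slide reader and lower its cover

TASK

Take the slide cassette that stands on edge in the rack, lay it down flat on the worktop and let go, then take it again and set it flat and gently on the bed of the slide reader, between the four corner guides; do not tip or drop it onto the bed. Then bring the reader's hinged cover down gently and without letting it fall, until it is fully closed on its stop. Leave the other things on the worktop where they are.

Things in the scene. Friction and masses are not known exactly. Their poses are not given: they have to be found in the camera images.
- cassette: Loose grey slide cassette: flat frame with three glass slides, 110 x 60 x 18 mm, 0.12 kg, solid, the same on both faces. Origin at its centre; x axis = thickness (18 mm), y = length (110), z = width (60). It starts standing on a long edge (z up) in the rack's middle slot. On the bed it must lie flat (x upright), either face up, either way round, length along the bed's y.
- rack: Low fixed aluminium rack on the worktop, 112 (x) x 130 (y) x 21 mm high. Origin at the centre of its underside. Three slots run along its y, 24 mm wide, 34 mm apart; floors 6 mm and walls 21 mm above the worktop. The cassette stands loosely in the middle slot (centre 36 mm, top 66 mm above the worktop). The worktop in front of it (towards the robot) is free.
- bed (a point): Centre of the slide reader's flat bed, on its surface, 35 mm above the worktop. x points to the rear (away from the robot), y to the left along the bed's length, z up. Four L-shaped corner guides, 8 mm high, leave room for 118 mm along y and 68 mm along x; the long sides have no guide within 47 mm of the middle, so fingers fit there.
- reader: The slide reader: fixed white box, origin at the centre of the bed projected down to the worktop, axes as the bed's. A rear wall starts 96 mm behind the bed's centre, side cheeks stand 78 mm to each side, both to 62 mm above the worktop; the front is open and the base ends 80 mm in front of the centre.
- cover_hinge (a point): Middle of the cover's hinge axis, which runs along the reader's y, 100 mm behind the bed's centre and 70 mm above the worktop. Fixed; axes as the bed's.
- cover_bar (a point): Middle of the round steel handle bar, 12 mm thick, 100 mm long along y, 205 mm from the hinge axis, held by two arms at its ends with a gap of 34 mm to the cover's edge. The cover: 165 mm long from the hinge, 180 wide, 12 thick, grey with a clear window. The bar is on top when the cover is open, and in front of the reader, 70 mm above the worktop, when closed.
- cover (a joint): Angle of the cover, rad: 0 closed on its stop (level), pi/2 upright, 1.75 at its rear stop. It starts open at 1.5 to 1.72. The weakly braked hinge holds it near upright; let go anywhere below about 1.1 it falls shut, hard. Swinging it takes under 3 N at the bar.
- microscope: Fixed microscope, an obstacle about 0.45 m high on a draped cloth to the right of the reader, reaching from 0.5 m ahead of the robot to the wall; go round its front. Origin near its foot.
- jar: Bystander, loose: clear screw-lid specimen jar, 44 mm across, 56 mm high. Origin at the centre of its underside.
- dish: Bystander, loose: shallow round petri dish with lid, 61 mm across, 15 mm high. Origin at the centre of its underside.
- calculator: Bystander, loose: pocket calculator, 128 x 72 x 13 mm, lying flat. Origin at the centre of its underside.
- tape_roll: Bystander, loose: roll of tape lying flat, 103 mm across, 25 mm high. Origin at the centre of its underside.
- counter: Bystander, loose: round metal hand tally counter, 48 x 65 x 30 mm. Origin at the centre of its underside.

How it is judged:
By the outcome, as a careful person would: the job done as asked, in the order asked, and still so for the second after the job is handed in, with the robot touching nothing.
It also fails if it takes over 72 s, if anything falls off the work surface, if the arm or the gripper's body presses on something with over 40 N, if the wrist force passes 120 N, or if a joint passes its speed limit or range.

ROBOT

A 7-joint arm with a two-finger parallel gripper is mounted at the origin on a cart in front of the work surface, level with it; the furniture and walls round the work are solid. World frame = base frame: x ahead of the robot, y to its left, z up, the work surface at z = 0. Lengths are in m, angles in rad, forces in N, time in s.
With the tool pointing down it reaches from about 0.4 to 0.875 m from the base axis. Payload 4.4 kg.
Tool frame: the origin (TCP) lies on the centre line of the jaws, within the pads' length; the fingertips stand 11 mm ahead of it and the grasp point (between the pads) lies 8 mm behind it (manip.nose_length is the distance from the TCP to the fingertips, in m); z points along the fingers, y is the direction in which the jaws open and shut (so a half turn about z gives the same grasp; the last joint's range is limited). The gripper opens to 85 mm and grips with 20 to 120 N. Pads are 22 mm wide; open, the fingers measure 114 mm over their backs; the gripper's body (76 mm by 85 mm) begins 54 mm behind the grasp point. The pads swing forward as they close: fully open they stand 13 mm farther back than shut.
Start: joints at [-1.373, 0.628, 0.038, 1.517, -0.027, 0.996, -0.02], TCP at [0.169, 0.628, 0.242] pointing down, gripper open.
Joint ranges: [-3.06, 3.06], [-0.37, 2.12], [-1.25, 1.32], [0.18, 2.47], [-1.1, 4.24], [0.23, 1.98], [-2.94, 2.94]. Speed limits (rad/s): [2.57, 2.57, 3.14, 3.14, 3.14, 3.14, 3.14].

INTERFACE

Orientations are given as a 3x3 rotation matrix whose columns are the frame's x, y, z axes.
In Python, from cell import manip gives the robot as it stands.
- The arm moves only by the shell command python3 -m jog 'ROWS' [FORCE]. ROWS is JSON, a list that holds one entry, the list of rows, each a list of 7 numbers: the turn, a rotation vector about the tool's x, y, z in degrees, then the shift along the tool's x, y, z in mm, then the finger opening in mm, from 0 to 85.4. In form: [[[wx, wy, wz, tx, ty, tz, grip], ...]]. A call has 1 to 5 rows; each row is the pose to reach, as a shift and turn from the pose commanded when the call began, along the tool's axes at that moment; what a row does not reach only later rows make up. A row lasts 1/8 s, in which the tool goes at most 62.5 mm and 10.7 degrees, less where a joint would pass 70% of its speed; a pose out of reach is approached as far as the arm can. A call with a gripper value outside its range is refused whole. The fingers move at their own pace and stop on an object; FORCE is the grip in N (left out, the last holds). Time passes only in rows, so rows that repeat a pose let the fingers close. It gives the time, the measured TCP pose, the force and the opening at its end, in the units of the state.
- manip.state(): the state, without advancing time (a new reading comes with each control period).
- manip.snapshot(name): name is "scene" or "side" or "wrist"; returns a dict with "pixels" (384x512x3 uint8, red, green, blue), "fovy" (degrees; the focal length in pixels is half the picture's height over the tangent of half this angle, whatever the lens; pixels are square), "cx", "cy" (the principal point, pixels), "position" and "rotation" of the camera in the world. Camera axes: x right, y down, z forward; pixel columns grow to the right and rows downward; lengths in m; the calibration is good to about 2 mm. A picture is of the moment at which its call begins. There is no depth.
- manip.sign_off(): hands the job in, once; it reports no verdict.
The state is a dict: "clock": time; "q": joint angles; "joint_velocities": joint speeds; "tau": joint torques, N m; "eef_pos": TCP position; "eef_rot": TCP orientation; "ft_force": force on the tool from outside, world axes, zero at the start; "wrist_torque": the same for the moment, N m; "grip_width": finger opening in m.
Only numpy, scipy, OpenCV 4.12 (cv2) and the standard library are available. Lean on these libraries where they do the work, as an engineer would, in place of code of your own. Each camera call takes 0.05 s, during which the arm holds its last target.

## Working session

There is one attempt and no reset: what is moved stays moved. The work goes in short steps, Python scripts to look and compute and a shell command to move; the robot and the scene stay as the last step left them, time stands still between calls to the robot, and variables do not carry over. Pictures are saved under pics/ and viewed, and the job is handed in when it is done.

```bash
ls; mkdir -p pics
python3 - <<'E'
from cell import manip
import cv2,numpy as np
print(manip.nose_length)
s=manip.state()
print(s['clock'],s['eef_pos'],np.round(s['eef_rot'],3),s['grip_width'])
for n in ["scene","side","wrist"]:
    d=manip.snapshot(n); cv2.imwrite(f'pics/{n}0.png',d['pixels'][:,:,::-1])
    print(n,d['fovy'],d['cx'],d['cy'],np.round(d['position'],3),np.round(d['rotation'],3).tolist())
E
```

```text
pics
0.011
0.0 [0.16928155 0.62694429 0.24140659] [[-0.965  0.261 -0.   ]
 [ 0.261  0.965 -0.002]
 [-0.    -0.002 -1.   ]] 0.0855260878211456
scene 51.69896685605824 258.79046426427163 186.0112026574545 [ 0.203 -0.425  0.808] [[0.882, -0.34, 0.328], [-0.472, -0.664, 0.581], [0.02, -0.667, -0.745]]
side 47.7445026646172 251.56185516741917 188.48362436650285 [ 0.307 -0.997  0.731] [[0.989, -0.052, 0.137], [-0.145, -0.48, 0.865], [0.021, -0.876, -0.482]]
wrist 58.286733159721805 254.22786879981828 186.35479950661835 [0.103 0.646 0.373] [[0.26, 0.929, 0.262], [0.966, -0.25, -0.073], [-0.002, 0.272, -0.962]]
```

View pics/scene0.png

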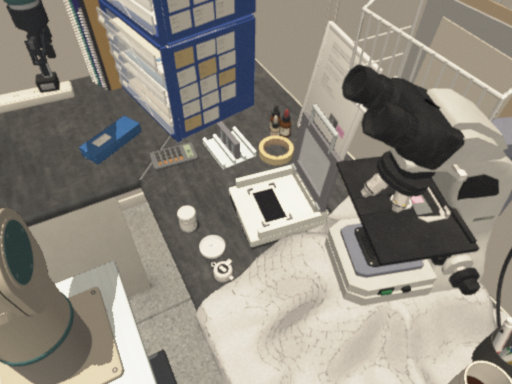

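View pics/side0.png

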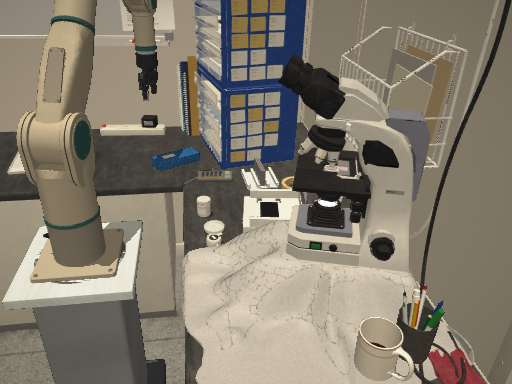

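View pics/wrist0.png

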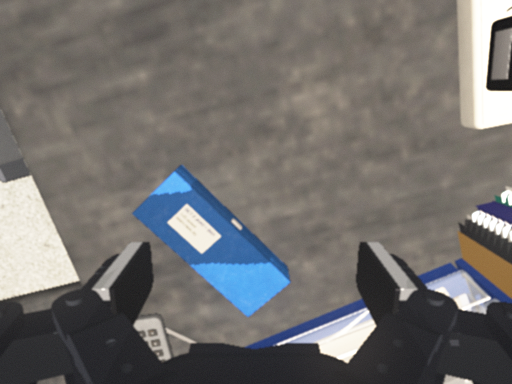

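The scene view has the rack at about (230,147), cassette inside it, reader bed at (270,205), open cover at (318,165), jar (187,218), dish (212,247), counter (222,268), calculator (172,155), and tape (276,150). I'll enlarge that area.

```bash
cat > h.py <<'E'
from cell import manip
import cv2,numpy as np
def snap(n): return manip.snapshot(n)
def crop(d,name,x0,y0,x1,y1,k):
    im=d['pixels'][y0:y1,x0:x1,::-1]
    im=cv2.resize(im,None,fx=k,fy=k,interpolation=cv2.INTER_CUBIC)
    for x in range((x0+9)//10*10,x1,10):
        cv2.line(im,((x-x0)*k,0),((x-x0)*k,6 if x%50 else 14),(0,0,255),1)
        if x%20==0: cv2.putText(im,str(x),((x-x0)*k,16),0,.35,(0,0,255),1)
    for y in range((y0+9)//10*10,y1,10):
        cv2.line(im,(0,(y-y0)*k),(6,(y-y0)*k),(0,0,255),1)
        if y%20==0: cv2.putText(im,str(y),(8,(y-y0)*k+4),0,.35,(0,0,255),1)
    cv2.imwrite('pics/'+name+'.png',im)
def F(d): return 192/np.tan(np.radians(d['fovy'])/2)
def ray(d,u,v):
    f=F(d); r=np.array([(u-d['cx'])/f,(v-d['cy'])/f,1]); return np.array(d['position']),np.array(d['rotation'])@r
def onz(d,u,v,z):
    p,r=ray(d,u,v); return p+r*(z-p[2])/r[2]
def proj(d,X):
    c=np.array(d['rotation']).T@(np.array(X)-np.array(d['position'])); f=F(d)
    return np.array([f*c[0]/c[2]+d['cx'],f*c[1]/c[2]+d['cy']])
E
python3 - <<'E'
from h import *
d=snap('scene'); crop(d,'s1',140,90,350,250,3)
d=snap('side'); crop(d,'d1',180,140,340,260,4)
E
```

```text
(no output)
```

View pics/s1.png

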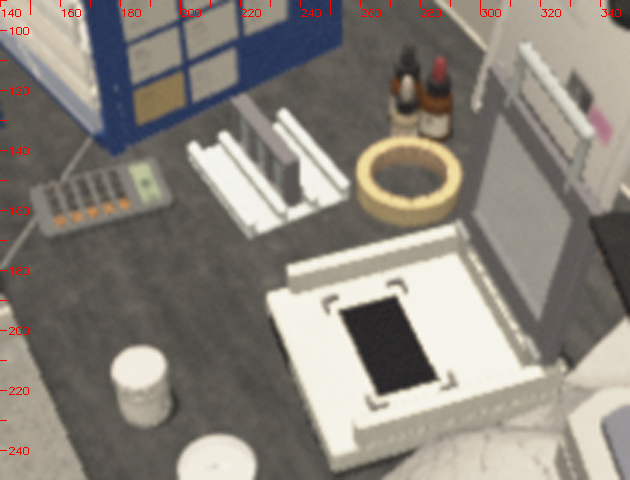

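View pics/d1.png

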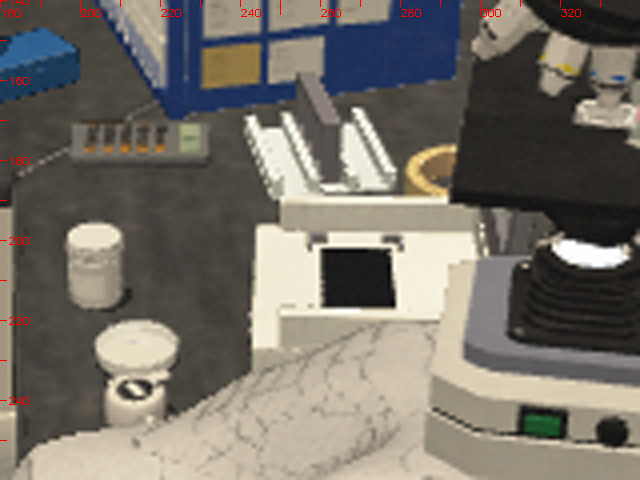

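Run:
```python
from h import *
d=snap('scene'); e=snap('side')
np.set_printoptions(precision=3,suppress=True)
def S(x,y,z): return onz(d,140+(x-1)/3,90+(y-1)/3,z)
def D(x,y,z): return onz(e,180+(x-1.5)/4,140+(y-1.5)/4,z)
for n,l,z,f in [('win',[(340,308),(397,296),(438,375),(380,395)],.035,S),('winD',[(320,248),(390,248),(396,308),(321,306)],.035,D),
 ('guide outer top',[(323,300),(405,281),(456,382),(367,405)],.043,S),
 ('base front corners z35',[(267,296),(336,470)],.035,S),
 ('baseD',[(255,224),(253,347)],.035,D),
 ('cass top',[(231,97),(246,97),(299,160),(286,168)],.066,S),('cassD',[(296,74),(310,73),(340,143),(325,147)],.066,D),
 ('rack base',[(252,237),(350,190)],.006,S),('racktop',[(188,147),(282,110)],.021,S),
 ('rackD top',[(247,117),(356,108),(272,187)],.021,D),
 ('jar',[(147,410)],0,S),('dish',[(216,465)],.015,S),('counter?',[(248,535)],.02,S),('tape',[(409,172)],.025,S),('calc',[(100,193)],.013,S)]:
    print(n,*[f(x,y,z)[:2] for x,y in l])
```

```text
win [0.52  0.165] [0.57  0.155] [0.558 0.064] [0.506 0.068]
winD [0.517 0.164] [0.572 0.158] [0.559 0.071] [0.504 0.08 ]
guide outer top [0.508 0.174] [0.581 0.161] [0.563 0.046] [0.489 0.059]
base front corners z35 [0.47  0.206] [0.441 0.021]
baseD [0.471 0.208] [0.447 0.032]
cass top [0.539 0.431] [0.552 0.425] [0.557 0.319] [0.542 0.315]
cassD [0.536 0.423] [0.549 0.423] [0.552 0.282] [0.538 0.276]
rack base [0.499 0.303] [0.611 0.318]
racktop [0.489 0.431] [0.597 0.441]
rackD top [0.492 0.43 ] [0.596 0.438] [0.497 0.294]
jar [0.339 0.165]
dish [0.365 0.08 ]
counter? [0.361 0.009]
tape [0.664 0.297]
calc [0.391 0.417]
```

Run:
```python
from h import *
d=snap('scene')
np.set_printoptions(precision=3,suppress=True)
for n,u,v in [('cab corner',178,141),('cab right foot',255,106),('cab left foot',104,66),('calcA',150,155),('calcB',193,144),('calcC',197,157),('calcD',155,168),('table edge',142,190),('table edge2',168,249),('scopeL',340,160)]:
    print(n,onz(d,u,v,0.0))
s=manip.state(); print(s['q'],s['ft_force'])
R=s['eef_rot']
for t in [(.36,.36,.24),(.53,.37,.24)]:
    print(t,'tool shift mm',R.T@(np.array(t)-s['eef_pos'])*1000)
```

```text
cab corner [0.427 0.477 0.   ]
cab right foot [0.717 0.527 0.   ]
cab left foot [0.33  0.991 0.   ]
calcA [0.333 0.457 0.   ]
calcB [0.463 0.445 0.   ]
calcC [0.452 0.387 0.   ]
calcD [0.33  0.399 0.   ]
table edge [0.272 0.335 0.   ]
table edge2 [0.271 0.126 0.   ]
scopeL [0.819 0.187 0.   ]
[-1.373  0.629  0.038  1.518 -0.027  0.996 -0.02 ] [-0.23  -0.118 -0.411]
(0.36, 0.36, 0.24) tool shift mm [-253.702 -208.48     2.214]
(0.53, 0.37, 0.24) tool shift mm [-415.211 -154.493    2.191]
```

```bash
python3 -m jog '[[[0,0,15,-50,-42,0,85],[0,0,30,-100,-83,0,85],[0,0,40,-150,-123,0,85],[0,0,45,-200,-165,0,85],[0,0,50,-245,-200,0,85]]]'; python3 -c "
from h import *
s=manip.state(); R=s['eef_rot'];print(s['q'],R)
a=np.radians(90+4);T=np.array([[np.cos(a),np.sin(a),0],[np.sin(a),-np.cos(a),0],[0,0,-1]])
from scipy.spatial.transform import Rotation as Ro
print(Ro.from_matrix(R.T@T).as_rotvec(degrees=True))
for t in [(.53,.34,.26)]: print(R.T@(np.array(t)-s['eef_pos'])*1000)
"
```

```text
clock: 1.02
eef_pos: [0.3525, 0.3721, 0.2426]
eef_rot: [[-0.417, 0.909, 0.001], [0.909, 0.417, 0.001], [0.0, 0.001, -1.0]]
ft_force: [1.5, -0.4, -0.8]
grip_width: 0.0847
[-1.07068718  0.44497723  0.29059437  1.90244934 -0.17010482  0.81692123
 -0.25997835] [[-4.16996121e-01  9.08908089e-01  5.66837687e-04]
 [ 9.08908170e-01  4.16995710e-01  7.18304942e-04]
 [ 4.16504288e-04  8.14733779e-04 -9.99999581e-01]]
[ 0.04187527 -0.03201531 20.64507588]
[-103.15591033  147.96162367  -17.27485693]
```

```bash
python3 -m jog '[[[0,0,7,-35,50,-6,85],[0,0,14,-70,100,-12,85],[0,0,21,-100,145,-17,85],[0,0,21,-103,148,-17,85]]]'; python3 -c "
from h import *
d=snap('wrist'); crop(d,'w1',0,0,512,384,1)
d=snap('scene'); crop(d,'s2',180,60,330,200,4)
"
```

```text
clock: 1.52
eef_pos: [0.5337, 0.3399, 0.2595]
eef_rot: [[-0.062, 0.998, 0.004], [0.998, 0.062, -0.001], [-0.002, 0.004, -1.0]]
ft_force: [-1.1, 0.4, -0.1]
grip_width: 0.085
```

View pics/w1.png

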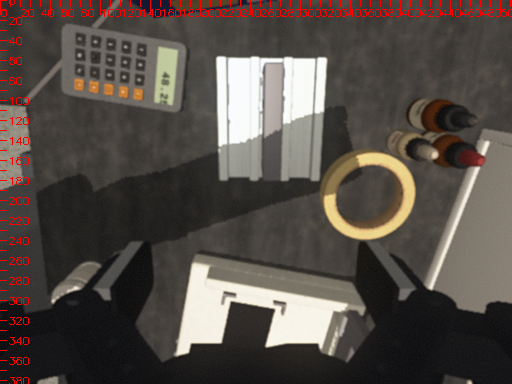

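View pics/s2.png

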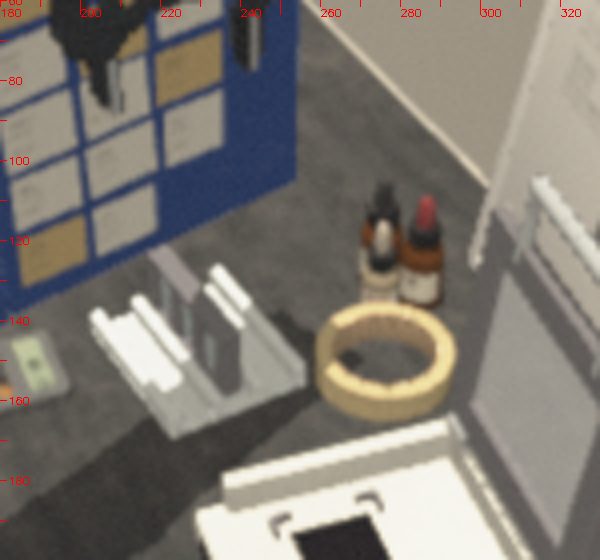

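```bash
python3 -c "
from h import *
d=snap('wrist'); crop(d,'w2',205,45,345,190,4); crop(d,'w3',170,240,380,384,3)
"
```

```text
(no output)
```

View pics/w2.png

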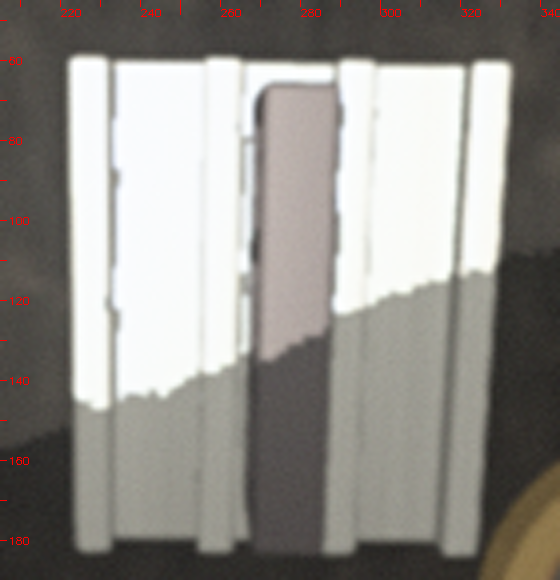

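View pics/w3.png

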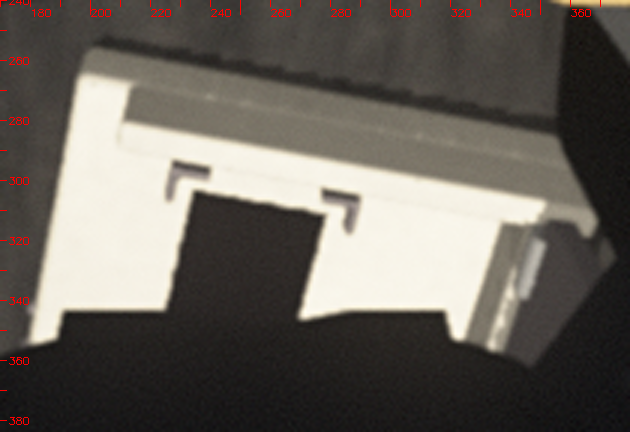

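Run:
```python
from h import *
np.set_printoptions(precision=4,suppress=True)
d=snap('wrist'); print(d['position'])
C=[onz(d,205+(x-1.5)/4,45+(y-1.5)/4,.066) for x,y in [(265,85),(336,85),(324,553),(252,550)]]
print(*C); C=np.array(C); m=C.mean(0); print('centre',m)
ax=(C[0]+C[1]-C[2]-C[3])/2; print('len',np.linalg.norm(ax),'yaw',np.degrees(np.arctan2(-ax[0],ax[1])), 'thick',np.linalg.norm(C[1]-C[0]))
K=[onz(d,205+(x-1.5)/4,45+(y-1.5)/4,.021) for x,y in [(68,57),(511,62),(477,556),(76,552)]]
K=np.array(K);print('rack',K,K.mean(0))
s=manip.state(); print(s['eef_pos'])
G=[onz(d,170+(x-1)/3,240+(y-1)/3,.043)for x,y in[(173,161),(359,194)]];print('guides',G)
```

```text
[0.5235 0.4127 0.3908]
[0.5361 0.4332 0.066 ] [0.5519 0.4343 0.066 ] [0.5594 0.3265 0.066 ] [0.5418 0.326  0.066 ]
centre [0.5473 0.38   0.066 ]
len 0.1077513503254499 yaw 3.5054357379602537 thick 0.015823937635759427
rack [[0.4877 0.4393 0.021 ]
 [0.5994 0.4458 0.021 ]
 [0.6069 0.3166 0.021 ]
 [0.4955 0.31   0.021 ]] [0.5474 0.3779 0.021 ]
[0.5275 0.3433 0.2589]
guides [array([0.5074, 0.1844, 0.043 ]), array([0.58  , 0.1749, 0.043 ])]
```

```bash
cat > to.py <<'E'
import sys
from h import *
from scipy.spatial.transform import Rotation as Ro
# usage: to.py x y z [az_of_tool_x_deg]  (tool down)
s=manip.state();R=s['eef_rot'];p=s['eef_pos']
t=np.array([float(v) for v in sys.argv[1:4]])
print('now',np.round(p,4),'az',round(np.degrees(np.arctan2(R[1,0],R[0,0])),2),'tilt',round(np.degrees(np.arccos(-R[2,2])),2),'ft',np.round(s['ft_force'],1),'q',np.round(s['q'],2),'clk',s['clock'])
print('shift mm',np.round(R.T@(t-p)*1000,1))
if len(sys.argv)>4:
    a=np.radians(float(sys.argv[4]));T=np.array([[np.cos(a),np.sin(a),0],[np.sin(a),-np.cos(a),0],[0,0,-1]])
    print('rotvec',np.round(Ro.from_matrix(R.T@T).as_rotvec(degrees=True),1))
E
python3 to.py .547 .37 .13 93.5
```

```text
now [0.5275 0.3433 0.2589] az 94.0 tilt 0.12 ft [-0.1 -0.4  0.4] q [-0.85  0.61  0.39  1.56 -0.26  1.02 -0.32] clk 1.725
shift mm [ 25.3  21.6 128.9]
rotvec [-0.1 -0.   0.5]
```

```bash
python3 -m jog '[[[0,0,0,10,8,43,85],[0,0,0,18,15,86,85],[0,0,0,25,21,129,85],[0,0,0,25,21,129,85],[0,0,0,25,21,129,85]]]'; python3 to.py .547 .37 .049 93.5;  python3 -c "
from h import *
d=snap('wrist'); crop(d,'w4',0,0,512,384,1)"
```

```text
clock: 2.35
eef_pos: [0.5484, 0.3695, 0.132]
eef_rot: [[-0.069, 0.998, 0.001], [0.998, 0.069, 0.001], [0.001, 0.001, -1.0]]
ft_force: [0.3, 0.3, 1.1]
grip_width: 0.0851
now [0.5484 0.3695 0.132 ] az 93.95 tilt 0.09 ft [0.3 0.3 1.1] q [-0.82  0.79  0.33  1.59 -0.33  0.81 -0.29] clk 2.35
shift mm [ 0.6 -1.5 83. ]
rotvec [ 0.1 -0.1  0.4]
```

View pics/w4.png

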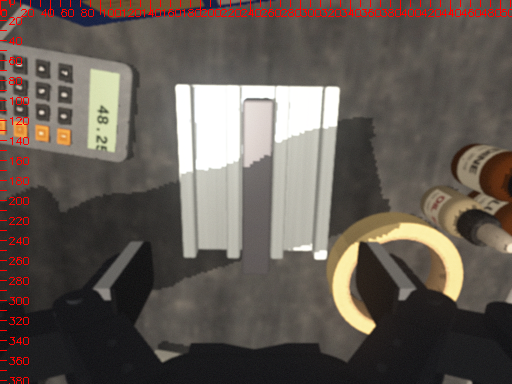

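Run:
```python
from h import *
np.set_printoptions(precision=4,suppress=True)
d=snap('wrist')
C=np.array([onz(d,x,y,.066) for x,y in [(244,99),(274,99),(269,273),(243,273)]]);print(C,C.mean(0))
```

```text
[[0.5389 0.4336 0.066 ]
 [0.5557 0.4347 0.066 ]
 [0.5616 0.326  0.066 ]
 [0.5449 0.3248 0.066 ]] [0.5503 0.3798 0.066 ]
```

```bash
python3 -m jog '[[[0,0,0,0,-2,40,85],[0,0,0,0,-2,70,85],[0,0,0,0,-2,83,85],[0,0,0,0,-2,83,85]]]'; python3 to.py .547 .37 .049 93.5
```

```text
clock: 2.95
eef_pos: [0.5467, 0.3687, 0.0479]
eef_rot: [[-0.068, 0.998, 0.0], [0.998, 0.068, 0.0], [0.0, 0.0, -1.0]]
ft_force: [0.6, -0.5, -0.2]
grip_width: 0.0846
now [0.5467 0.3687 0.0479] az 93.88 tilt 0.02 ft [ 0.6 -0.5 -0.2] q [-0.8   0.9   0.29  1.63 -0.37  0.67 -0.26] clk 2.95
shift mm [ 1.3  0.4 -1.1]
rotvec [ 0.  -0.   0.4]
```

```bash
python3 -m jog '[[[0,0,0,0,1.5,0,30],[0,0,0,0,1.5,0,12],[0,0,0,0,1.5,0,12],[0,0,0,0,1.5,0,12],[0,0,0,0,1.5,0,12]]]' 40; python3 to.py .547 .37 .2
```

```text
clock: 3.58
eef_pos: [0.5481, 0.3689, 0.0477]
eef_rot: [[-0.068, 0.998, 0.0], [0.998, 0.068, 0.0], [0.0, 0.0, -1.0]]
ft_force: [0.3, 0.6, 2.5]
grip_width: 0.0176
now [0.5481 0.3689 0.0477] az 93.88 tilt 0.03 ft [0.3 0.6 2.5] q [-0.8   0.9   0.29  1.62 -0.37  0.67 -0.26] clk 3.575
shift mm [   1.2   -1.  -152.3]
```

```bash
python3 -m jog '[[[0,0,0,0,0,-30,12],[0,0,0,0,0,-80,12],[0,0,0,0,0,-135,12],[0,0,0,0,0,-190,12],[0,0,0,0,0,-200,12]]]'; python3 to.py .42 .30 .25 35; python3 -c "
from h import *
d=snap('scene'); crop(d,'s3',140,60,340,210,4)"
```

```text
clock: 4.2
eef_pos: [0.5499, 0.3696, 0.2517]
eef_rot: [[-0.068, 0.998, 0.006], [0.998, 0.068, 0.004], [0.004, 0.006, -1.0]]
ft_force: [-0.5, 0.4, -1.7]
grip_width: 0.0175
now [0.5499 0.3696 0.2517] az 93.88 tilt 0.43 ft [-0.5  0.4 -1.7] q [-0.85  0.66  0.39  1.48 -0.27  1.04 -0.34] clk 4.2
shift mm [ -60.6 -134.3    0.6]
rotvec [ 0.2 -0.4 58.9]
```

View pics/s3.png

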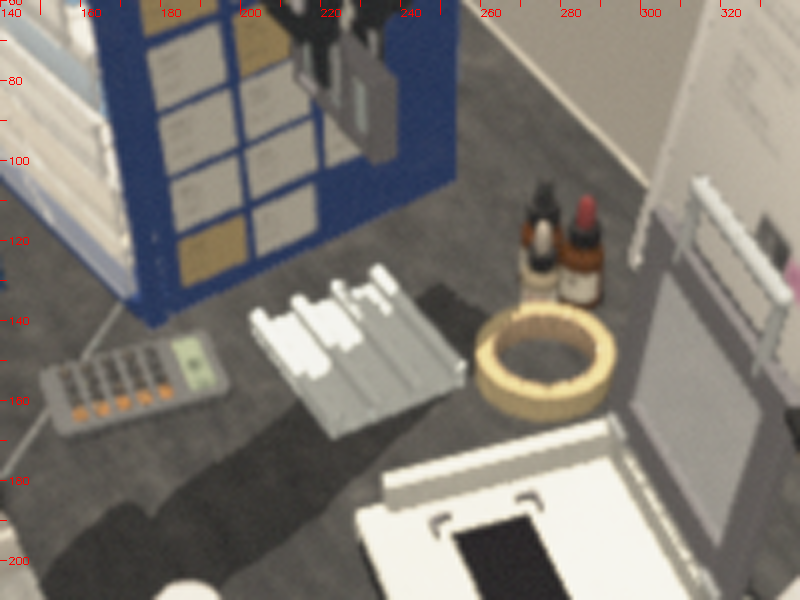

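The cassette is in the gripper at (232,85) and the rack is empty. Next I move to the free area and test the tilt.

```bash
python3 -m jog '[[[0,0,10,-15,-34,0,12],[0,0,20,-30,-67,0,12],[0,0,30,-45,-100,0,12],[0,0,40,-60,-134,0,12],[0,0,50,-60,-134,0,12]]]'; python3 to.py .42 .30 .25 35;python3 -m jog '[[[0,0,9,0,0,0,12],[-8,0,9,0,0,0,12],[-16,0,9,0,0,0,12],[-24,0,9,0,0,0,12],[-30,0,9,0,0,0,12]]]';python3 to.py .42 .30 .25 35
```

```text
clock: 4.88
eef_pos: [0.4142, 0.2979, 0.2454]
eef_rot: [[0.725, 0.689, -0.006], [0.689, -0.725, -0.003], [-0.007, -0.002, -1.0]]
ft_force: [0.5, 1.1, -1.4]
grip_width: 0.0176
now [0.4142 0.2979 0.2454] az 43.54 tilt 0.39 ft [ 0.5  1.1 -1.4] q [-1.12  0.5   0.66  1.9  -0.4   0.88 -1.07] clk 4.875
shift mm [ 5.7  2.4 -4.6]
rotvec [-0.1  0.4  8.5]
clock: 5.5
eef_pos: [0.4167, 0.3002, 0.2457]
eef_rot: [[0.814, 0.486, 0.318], [0.579, -0.716, -0.39], [0.038, 0.502, -0.864]]
ft_force: [0.3, -0.4, -2.2]
grip_width: 0.0174
now [0.4167 0.3002 0.2457] az 35.41 tilt 30.22 ft [ 0.3 -0.4 -2.2] q [-1.61  0.73  1.01  1.91 -0.1   0.82 -1.62] clk 5.5
shift mm [ 2.7  3.9 -2.6]
rotvec [30.1 -2.2 -0.2]
```

```bash
python3 -m jog '[[[-8,0,0,0,0,0,12],[-16,0,0,0,0,0,12],[-24,0,0,0,0,0,12],[-32,0,0,0,0,0,12],[-32,0,0,0,0,0,12]]]';python3 to.py .42 .30 .25 35
```

```text
clock: 6.12
eef_pos: [0.4168, 0.3006, 0.2431]
eef_rot: [[0.814, 0.247, 0.526], [0.581, -0.397, -0.711], [0.033, 0.884, -0.467]]
ft_force: [0.5, 0.3, -0.4]
grip_width: 0.0174
now [0.4168 0.3006 0.2431] az 35.51 tilt 62.17 ft [ 0.5  0.3 -0.4] q [-1.8   1.16  1.17  1.84  0.05  0.94 -1.86] clk 6.125
shift mm [ 2.4  7.1 -1.1]
rotvec [62.1 -2.  -0.6]
```

```bash
cat > tt.py <<'E'
import sys
from h import *
from scipy.spatial.transform import Rotation as Ro
# tt.py x y z az tilt : tool x horizontal at az, tilted toward tool +y by tilt
s=manip.state();R=s['eef_rot'];p=s['eef_pos']
v=[float(x) for x in sys.argv[1:]]
a=np.radians(v[3]);T=np.array([[np.cos(a),np.sin(a),0],[np.sin(a),-np.cos(a),0],[0,0,-1]])@Ro.from_rotvec([-np.radians(v[4]),0,0]).as_matrix()
print('now',np.round(p,4),'ft',np.round(s['ft_force'],1),'q',np.round(s['q'],2),'clk',s['clock'],'grip',s['grip_width'])
print(np.round(R,3).tolist())
print('shift',np.round(R.T@(np.array(v[:3])-p)*1000,1),'rotvec',np.round(Ro.from_matrix(R.T@T).as_rotvec(degrees=True),1))
E
python3 tt.py .397 .285 .06 35.5 55
```

```text
now [0.4168 0.3006 0.2431] ft [ 0.5  0.3 -0.4] q [-1.8   1.16  1.17  1.84  0.05  0.94 -1.86] clk 6.125 grip 0.017405205540666806
[[0.814, 0.247, 0.526], [0.581, -0.397, -0.711], [0.033, 0.884, -0.467]]
shift [ -31.3 -160.5   86.1] rotvec [ 7.2 -1.  -1.6]
```

```bash
python3 -m jog '[[[2,0,0,-8,-40,22,12],[4,0,-1,-16,-75,40,12],[7,-1,-1.6,-24,-105,57,12],[7,-1,-1.6,-24,-105,57,12]]]';python3 tt.py .397 .285 .06 35.5 55; python3 -c "
from h import *
d=snap('scene'); crop(d,'s4',100,60,300,210,4)
d=snap('side'); crop(d,'d4',60,60,300,240,3)"
```

```text
clock: 6.62
eef_pos: [0.4029, 0.2864, 0.1271]
eef_rot: [[0.818, 0.328, 0.472], [0.575, -0.475, -0.666], [0.006, 0.817, -0.577]]
ft_force: [-0.2, 0.5, -0.1]
grip_width: 0.0175
now [0.4029 0.2864 0.1271] ft [-0.2  0.5 -0.1] q [-1.74  1.21  1.01  1.92 -0.07  0.76 -1.89] clk 6.625 grip 0.017467636324632062
[[0.818, 0.328, 0.472], [0.575, -0.475, -0.666], [0.006, 0.817, -0.577]]
shift [ -6.  -56.   36.9] rotvec [-0.3  0.2 -0.5]
```

View pics/s4.png

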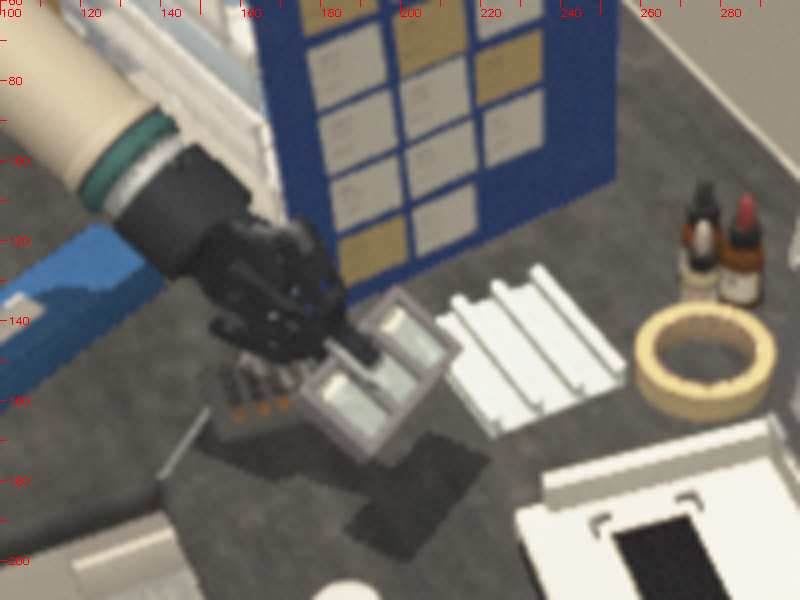

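View pics/d4.png

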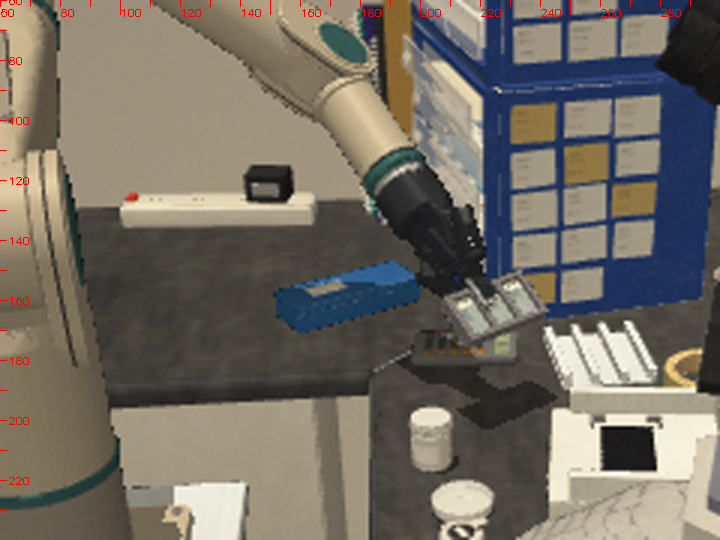

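```bash
python3 -m jog '[[[0,0,0,-3,-28,18,12],[0,0,0,-6,-56,37,12],[0,0,0,-6,-64,42,12],[0,0,0,-6,-69,45.5,12],[0,0,0,-6,-69,45.5,12]]]';python3 tt.py .397 .285 .031 35.5 55; python3 -c "
from h import *
d=snap('scene'); crop(d,'s5',100,60,300,210,4)
d=snap('side'); crop(d,'d5',180,110,300,210,6)"
```

```text
clock: 7.35
eef_pos: [0.3978, 0.2874, 0.0453]
eef_rot: [[0.816, 0.327, 0.477], [0.578, -0.474, -0.665], [0.009, 0.818, -0.575]]
ft_force: [-0.4, -0.1, -1.1]
grip_width: 0.0171
now [0.3978 0.2874 0.0453] ft [-0.4 -0.1 -1.1] q [-1.72  1.33  0.93  1.9  -0.14  0.69 -1.94] clk 7.35 grip 0.017091147680193035
[[0.816, 0.327, 0.477], [0.578, -0.474, -0.665], [0.009, 0.818, -0.575]]
shift [ -2.1 -10.8   9.5] rotvec [-0.1 -0.1 -0.5]
```

View pics/s5.png

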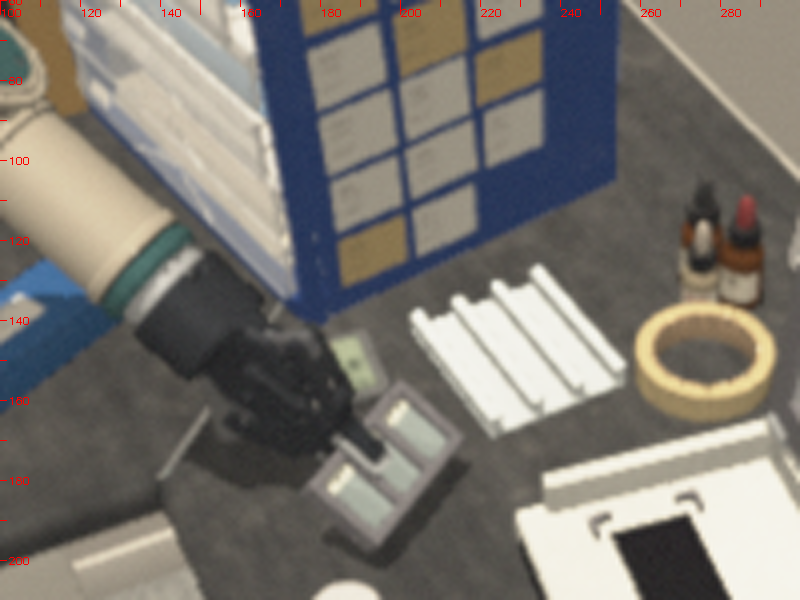

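View pics/d5.png

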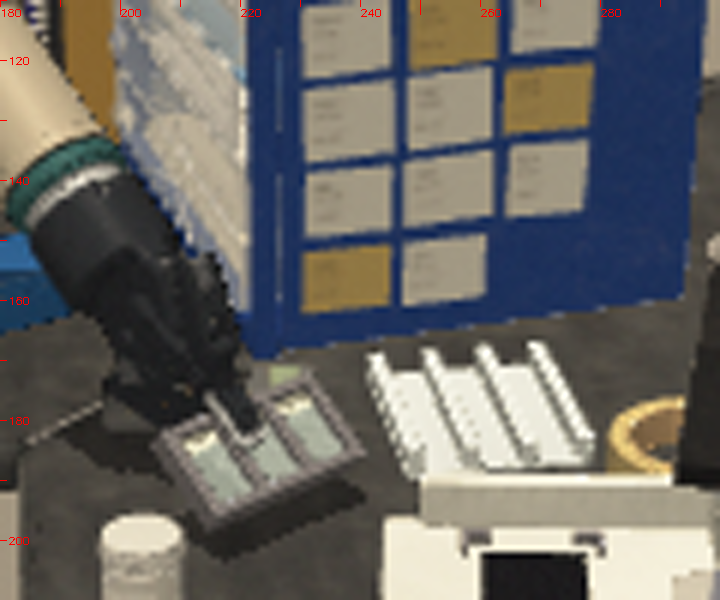

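```bash
python3 -m jog '[[[0,0,0.5,-1,-5,3.5,12],[0,0,0.5,-1,-8,5.5,12],[0,0,0.5,-1,-10,7,12],[0,0,0.5,-1,-10,7,12]]]';python3 tt.py .397 .285 .031 35.5 55;python3 -m jog '[[[0,0,0,0,-1,0.7,12],[0,0,0,0,-2,1.4,12],[0,0,0,0,-2,1.4,12]]]'
```

```text
clock: 7.95
eef_pos: [0.3965, 0.2864, 0.032]
eef_rot: [[0.819, 0.32, 0.476], [0.573, -0.478, -0.666], [0.014, 0.818, -0.575]]
ft_force: [0.5, 0.4, -1.4]
grip_width: 0.0175
now [0.3965 0.2864 0.032 ] ft [ 0.5  0.4 -1.4] q [-1.72  1.36  0.91  1.9  -0.15  0.68 -1.96] clk 7.95 grip 0.01749520913518582
[[0.819, 0.32, 0.476], [0.573, -0.478, -0.666], [0.014, 0.818, -0.575]]
shift [-0.4  0.   1.7] rotvec [-0.1 -0.  -1. ]
clock: 8.32
eef_pos: [0.3969, 0.2863, 0.0312]
eef_rot: [[0.819, 0.319, 0.476], [0.573, -0.477, -0.666], [0.014, 0.819, -0.574]]
ft_force: [-2.4, 3.6, 6.6]
grip_width: 0.0171
```

```bash
python3 -m jog '[[[-2,0.5,0,0,-1.4,-0.2,12],[-4,0.5,0,0,-2.9,-0.5,12],[-4,0.5,0,0,-2.9,-0.5,12]]]';python3 tt.py .397 .285 .031 35.5 60; python3 -m jog '[[[0,0,0,0,0,0,20],[0,0,0,0,0,0,22],[0,0,0,0,0,0,22]]]'; python3 -c "
from h import *
d=snap('scene'); crop(d,'s6',140,120,260,210,6)
d=snap('side'); crop(d,'d6',180,130,280,210,7)"
```

```text
clock: 8.7
eef_pos: [0.3959, 0.2879, 0.029]
eef_rot: [[0.814, 0.285, 0.507], [0.581, -0.426, -0.694], [0.018, 0.859, -0.512]]
ft_force: [-1.2, 1.8, 8.2]
grip_width: 0.0176
now [0.3959 0.2879 0.029 ] ft [-1.2  1.8  8.2] q [-1.75  1.42  0.94  1.87 -0.14  0.72 -1.99] clk 8.7 grip 0.017578308866906412
[[0.814, 0.285, 0.507], [0.581, -0.426, -0.694], [0.018, 0.859, -0.512]]
shift [-0.8  3.3  1.5] rotvec [-0.8 -0.5 -0.9]
clock: 9.07
eef_pos: [0.3952, 0.2884, 0.0271]
eef_rot: [[0.815, 0.286, 0.504], [0.579, -0.431, -0.692], [0.019, 0.856, -0.517]]
ft_force: [0.3, 0.8, -0.7]
grip_width: 0.022
```

View pics/s6.png

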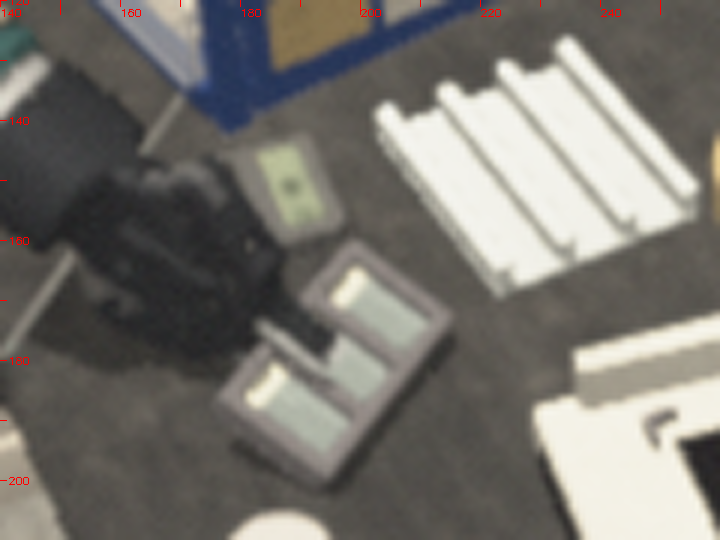

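View pics/d6.png

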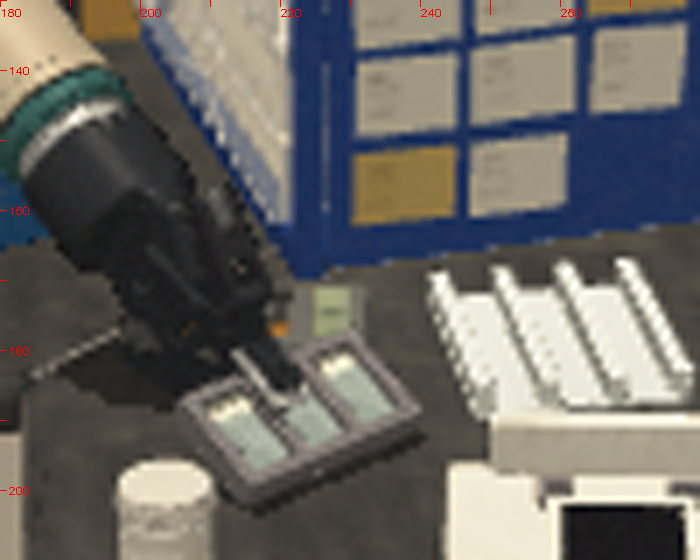

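```bash
python3 -m jog '[[[0,0,0,0,-4,-8,24],[0,0,0,0,-9,-17,24],[0,0,0,0,-14,-26,24],[0,0,0,0,-19,-35,24],[0,0,0,0,-24,-44,24]]]';python3 tt.py .397 .285 .031 35.5 60; python3 -c "
from h import *
d=snap('scene'); crop(d,'s7',140,120,260,210,6)
d=snap('side'); crop(d,'d7',180,130,280,210,7)"
```

```text
clock: 9.8
eef_pos: [0.3658, 0.3297, 0.0299]
eef_rot: [[0.815, 0.286, 0.504], [0.58, -0.431, -0.692], [0.019, 0.856, -0.517]]
ft_force: [-0.1, -0.2, -0.8]
grip_width: 0.024
now [0.3658 0.3297 0.0299] ft [-0.1 -0.2 -0.8] q [-1.81  1.41  0.93  1.79 -0.15  0.84 -2.02] clk 9.8 grip 0.023950355635105156
[[0.815, 0.286, 0.504], [0.58, -0.431, -0.692], [0.019, 0.856, -0.517]]
shift [-0.5 29.2 46.1] rotvec [-1.1 -0.5 -1. ]
```

View pics/s7.png

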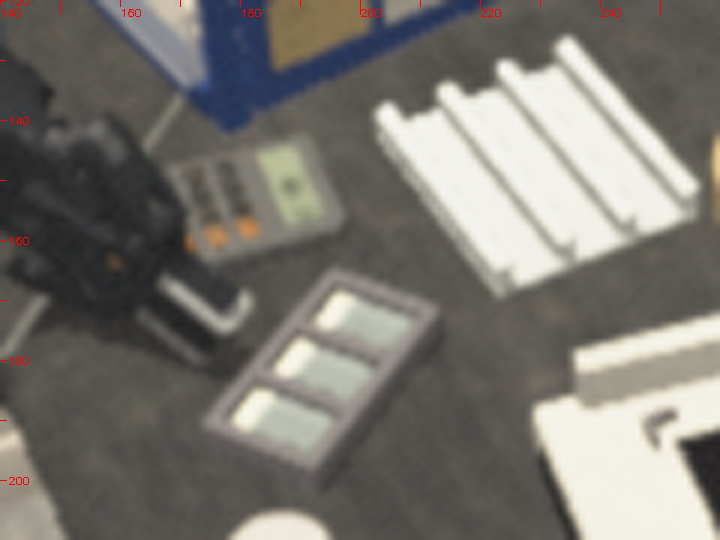

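View pics/d7.png

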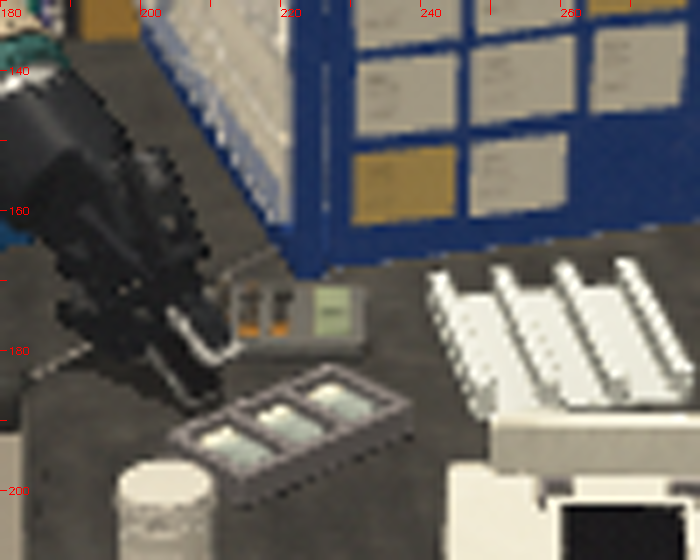

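```bash
python3 tt.py .36 .31 .20 40 0; python3 -m jog '[[[0,0,0,0,45,-30,50],[8,0,0,0,90,-60,85],[18,0,0,0,115,-75,85],[28,0,0,5,130,-80,85],[38,0,0,5,140,-85,85]]]';python3 tt.py .385 .275 .22 40 0
```

```text
now [0.3658 0.3307 0.0295] ft [ 0.7 -0.6  0.5] q [-1.81  1.41  0.93  1.79 -0.15  0.84 -2.02] clk 9.9 grip 0.02439752987090475
[[0.814, 0.287, 0.505], [0.581, -0.431, -0.69], [0.019, 0.855, -0.518]]
shift [-13.4 153.1 -76.9] rotvec [58.8  1.3 -4.6]
clock: 10.52
eef_pos: [0.3682, 0.3302, 0.1952]
eef_rot: [[0.815, 0.536, 0.22], [0.579, -0.768, -0.275], [0.022, 0.352, -0.936]]
ft_force: [0.9, -0.3, -1.1]
grip_width: 0.085
now [0.3682 0.3302 0.1952] ft [ 0.9 -0.3 -1.1] q [-1.56  0.69  0.85  1.98 -0.21  0.74 -1.61] clk 10.525 grip 0.08499208102653272
[[0.815, 0.536, 0.22], [0.579, -0.768, -0.275], [0.022, 0.352, -0.936]]
shift [-17.7  60.1  -4.3] rotvec [20.6 -0.4 -4.8]
```

```bash
python3 -m jog '[[[9,0,-1,-6,20,-1,85],[18,0,-3,-12,40,-3,85],[20.6,0,-5,-18,60,-4,85],[20.6,0,-5,-18,60,-4,85]]]';python3 to.py .385 .275 .22 40;  python3 -c "
from h import *
d=snap('wrist'); crop(d,'w8',0,0,512,384,1)
d=snap('scene'); crop(d,'s8',140,120,260,210,6)"
```

```text
clock: 11.02
eef_pos: [0.3857, 0.2721, 0.2194]
eef_rot: [[0.768, 0.641, 0.007], [0.641, -0.768, -0.002], [0.004, 0.006, -1.0]]
ft_force: [0.4, -0.2, -1.2]
grip_width: 0.0845
now [0.3857 0.2721 0.2194] az 39.86 tilt 0.42 ft [ 0.4 -0.2 -1.2] q [-1.09  0.46  0.59  2.04 -0.37  0.74 -1.15] clk 11.025
shift mm [ 1.3 -2.7 -0.6]
rotvec [ 0.3 -0.3 -0.1]
```

View pics/w8.png

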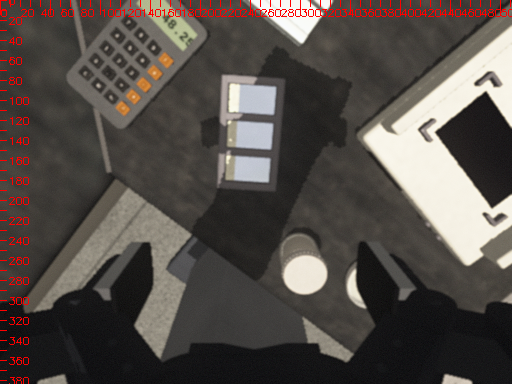

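View pics/s8.png

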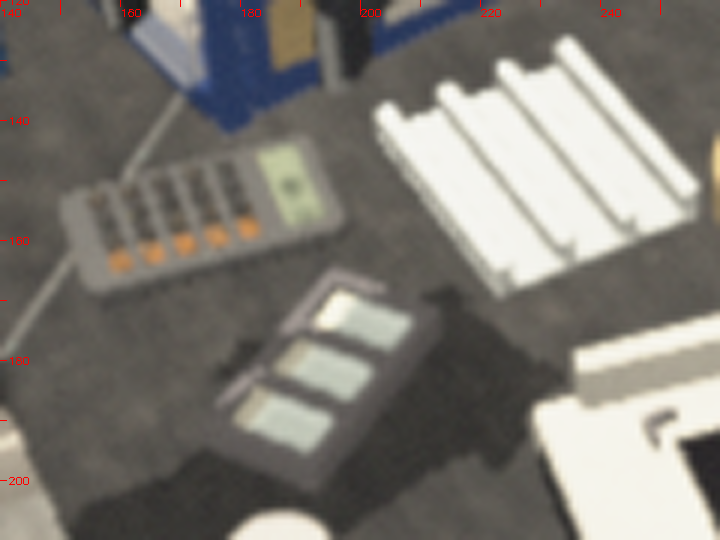

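```bash
python3 -c "
from h import *
d=snap('wrist'); crop(d,'w9',200,60,300,200,4); crop(d,'w10',350,0,512,270,2)"
```

```text
(no output)
```

View pics/w9.png

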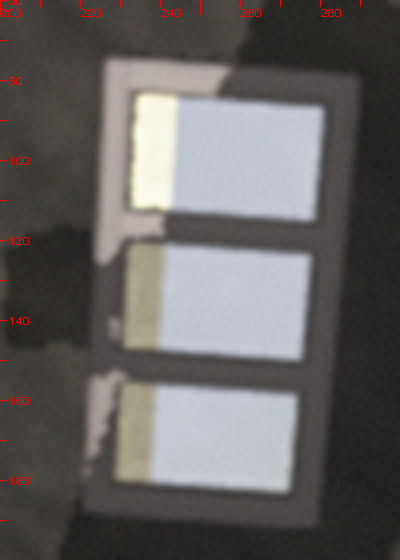

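View pics/w10.png

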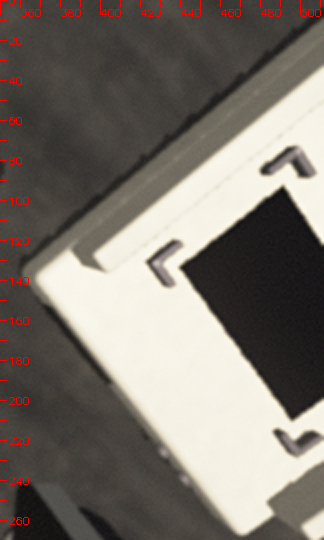

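```bash
python3 - <<'E'
from h import *
np.set_printoptions(precision=4,suppress=True)
d=snap('wrist'); 
C=np.array([onz(d,200+(x-1.5)/4,60+(y-1.5)/4,.018) for x,y in [(103,57),(361,75),(319,528),(82,510)]])
print(C,C.mean(0)); ax=(C[0]+C[1]-C[2]-C[3])/2; w=(C[1]+C[2]-C[0]-C[3])/2
print(np.linalg.norm(ax),np.linalg.norm(w),'az',np.degrees(np.arctan2(ax[1],ax[0])),np.degrees(np.arctan2(w[1],w[0])))
for n,x,y,z in [('gFL outer',147,262,.043),('gRL outer',297,147,.043),('gFR outer',293,455,.043),('win FL',180,266,.035),('win RL',285,185,.035),('winFR',293,420,.035),('base FL',32,272,.035),('base FR',243,535,.035)]:
    print(n,onz(d,350+(x-.5)/2,(y-.5)/2,z))
E
python3 to.py .385 .275 .22 40
```

```text
[[0.4295 0.3497 0.018 ]
 [0.4649 0.302  0.018 ]
 [0.3772 0.2372 0.018 ]
 [0.3423 0.2856 0.018 ]] [0.4034 0.2936 0.018 ]
0.10860327712468905 0.05951333025025312 az 36.373991713929755 -53.81311323234823
gFL outer [0.5064 0.1836 0.043 ]
gRL outer [0.5807 0.1713 0.043 ]
gFR outer [0.4898 0.0607 0.043 ]
win FL [0.5168 0.1671 0.035 ]
win RL [0.5708 0.1587 0.035 ]
winFR [0.5029 0.0684 0.035 ]
base FL [0.4711 0.2167 0.035 ]
base FR [0.4466 0.0386 0.035 ]
now [0.383  0.2764 0.2176] az 40.44 tilt 0.36 ft [ 0.4 -1.2 -0.4] q [-1.1   0.47  0.58  2.04 -0.37  0.74 -1.15] clk 11.225
shift mm [ 0.6  2.4 -2.4]
rotvec [ 0.4 -0.1  0.4]
```

```bash
python3 to.py .4034 .2936 .06 36.4; python3 -m jog '[[[0,0,2,13,0,40,72],[0,0,4,26,0,80,72],[0,0,4,26,0,120,72],[0,0,4,26,0,156,72],[0,0,4,26,0,156,72]]]';python3 to.py .4034 .2936 .015 36.4
```

```text
now [0.383  0.2764 0.2176] az 40.44 tilt 0.36 ft [ 0.4 -1.2 -0.4] q [-1.1   0.47  0.58  2.04 -0.37  0.74 -1.15] clk 11.225
shift mm [ 26.4  -0.9 157.7]
rotvec [ 0.3 -0.1  4. ]
clock: 11.85
eef_pos: [0.4022, 0.2917, 0.0598]
eef_rot: [[0.804, 0.594, 0.001], [0.594, -0.804, -0.006], [-0.003, 0.006, -1.0]]
ft_force: [0.4, -0.1, 0.3]
grip_width: 0.0718
now [0.4022 0.2917 0.0598] az 36.44 tilt 0.37 ft [ 0.4 -0.1  0.3] q [-0.92  0.75  0.35  2.08 -0.62  0.41 -1.02] clk 11.85
shift mm [ 2.2 -1.1 44.7]
rotvec [0.3 0.2 0. ]
```

```bash
python3 -m jog '[[[0,0,0,2,-1,15,72],[0,0,0,2,-1,30,72],[0,0,0,2,-1,38,72],[0,0,0,2,-1,38,72]]]';python3 to.py .4034 .2936 .015 36.4; python3 -c "
from h import *
d=snap('wrist'); crop(d,'w11',60,60,460,330,2)
d=snap('side'); crop(d,'d11',180,130,280,210,7)"
```

```text
clock: 12.35
eef_pos: [0.406, 0.2933, 0.0241]
eef_rot: [[0.806, 0.592, 0.005], [0.592, -0.806, -0.003], [0.003, 0.005, -1.0]]
ft_force: [-1.1, -0.2, 0.3]
grip_width: 0.0721
now [0.406  0.2933 0.0241] az 36.27 tilt 0.35 ft [-1.1 -0.2  0.3] q [-0.87  0.81  0.28  2.09 -0.66  0.33 -0.98] clk 12.35
shift mm [-2.  -1.8  9.1]
rotvec [ 0.3 -0.2 -0.1]
```

View pics/w11.png

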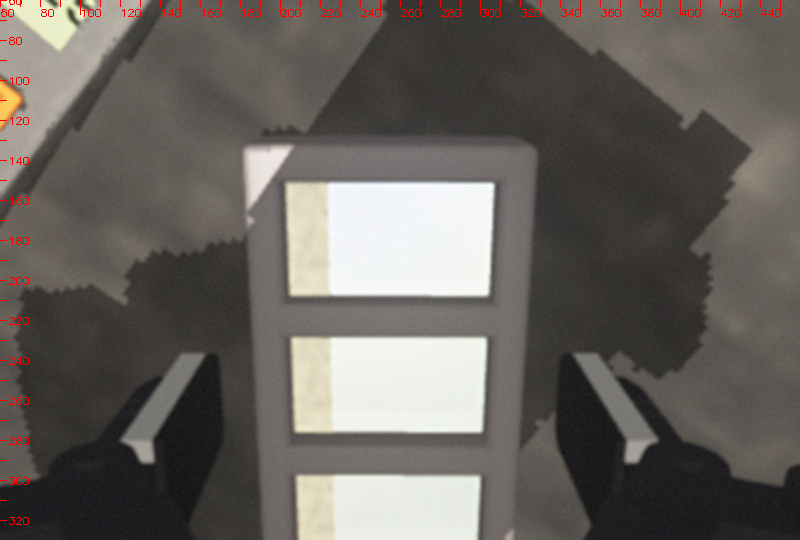

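View pics/d11.png

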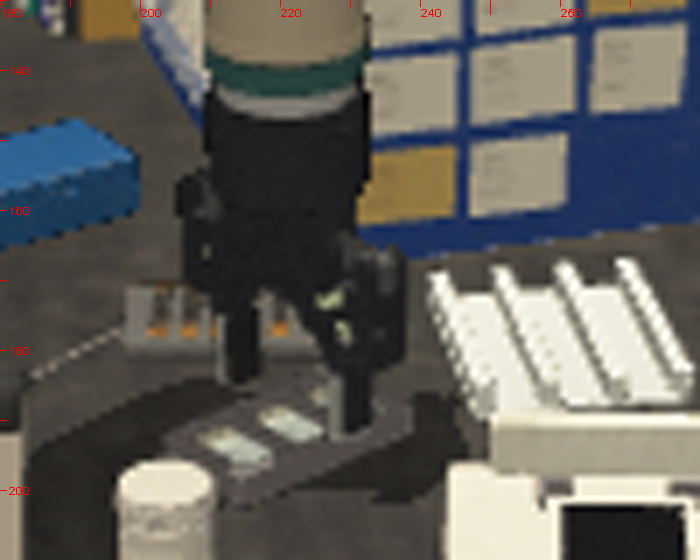

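```bash
python3 -m jog '[[[0,0,0,-2,0,5,72],[0,0,0,-2,0,8,72],[0,0,0,-2,0,9,72],[0,0,0,-2,0,10,72]]]';python3 -m jog '[[[0,0,0,0,0,1,72],[0,0,0,0,0,2,72],[0,0,0,0,0,2,72]]]'
```

```text
clock: 12.95
eef_pos: [0.4047, 0.2924, 0.0144]
eef_rot: [[0.806, 0.592, 0.006], [0.592, -0.806, -0.002], [0.004, 0.006, -1.0]]
ft_force: [0.4, -0.6, 0.6]
grip_width: 0.0718
clock: 13.32
eef_pos: [0.4046, 0.2923, 0.0124]
eef_rot: [[0.806, 0.592, 0.006], [0.592, -0.806, -0.002], [0.003, 0.006, -1.0]]
ft_force: [0.4, -0.1, 0.2]
grip_width: 0.072
```

```bash
python3 -m jog '[[[0.3,-0.3,0,0,0,1,72],[0.3,-0.3,0,0,0,2,72],[0.3,-0.3,0,0,0,2,72]]]';python3 -m jog '[[[0,0,0,0,0,1,72],[0,0,0,0,0,2,72],[0,0,0,0,0,2,72]]]'
```

```text
clock: 13.7
eef_pos: [0.4047, 0.2923, 0.0104]
eef_rot: [[0.806, 0.592, -0.001], [0.592, -0.806, -0.001], [-0.002, 0.0, -1.0]]
ft_force: [0.5, -0.5, 0.2]
grip_width: 0.0718
clock: 14.08
eef_pos: [0.4046, 0.2923, 0.0084]
eef_rot: [[0.806, 0.592, -0.001], [0.592, -0.806, -0.001], [-0.002, 0.0, -1.0]]
ft_force: [0.7, -0.8, -0.3]
grip_width: 0.0721
```

```bash
python3 -m jog '[[[0,0,0,0,0,1,72],[0,0,0,0,0,2,72],[0,0,0,0,0,2,72]]]';python3 -m jog '[[[0,0,0,0,0,0,66],[0,0,0,0,0,0,62],[0,0,0,0,0,0,58],[0,0,0,0,0,0,52],[0,0,0,0,0,0,52]]]' 25; python3 -c "
from h import *
d=snap('wrist'); crop(d,'w12',60,60,460,330,2)"
```

```text
clock: 14.45
eef_pos: [0.4046, 0.2923, 0.0064]
eef_rot: [[0.806, 0.592, -0.001], [0.592, -0.806, -0.001], [-0.002, 0.0, -1.0]]
ft_force: [-0.3, 0.3, -0.2]
grip_width: 0.0719
clock: 15.08
eef_pos: [0.4046, 0.2924, 0.0066]
eef_rot: [[0.806, 0.592, -0.001], [0.592, -0.806, -0.001], [-0.002, 0.0, -1.0]]
ft_force: [-0.7, 0.5, 3.6]
grip_width: 0.0594
```

View pics/w12.png

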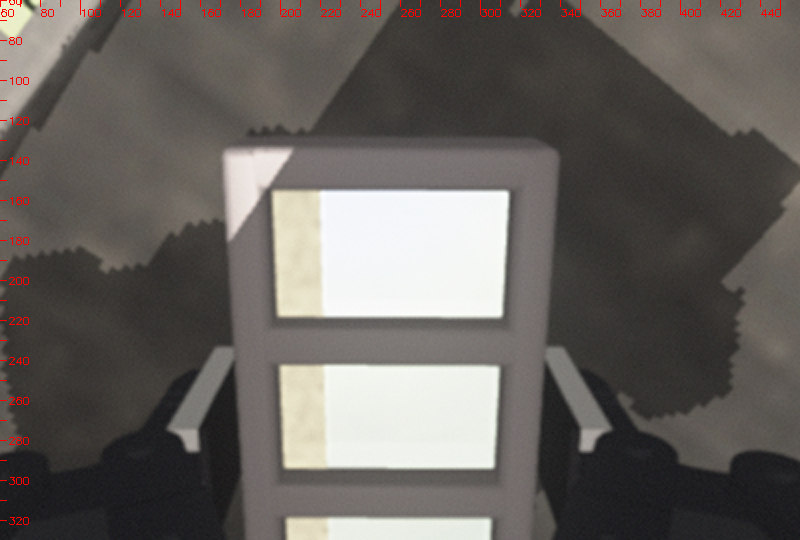

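```bash
python3 -m jog '[[[0,0,0,0,0,-15,52],[0,0,0,0,0,-50,52],[0,0,0,0,0,-100,52],[0,0,0,0,0,-140,52],[0,0,0,0,0,-150,52]]]' 35; python3 to.py .5365 .1135 .16 82; python3 to.py .47 .20 .16 60
```

```text
clock: 15.75
eef_pos: [0.4058, 0.2933, 0.1592]
eef_rot: [[0.806, 0.592, 0.002], [0.592, -0.806, 0.002], [0.003, 0.0, -1.0]]
ft_force: [-0.4, 1.2, -2.3]
grip_width: 0.0591
now [0.4058 0.2933 0.1592] az 36.31 tilt 0.16 ft [-0.4  1.2 -2.3] q [-1.04  0.6   0.54  2.02 -0.5   0.65 -1.11] clk 15.75
shift mm [ -1.1 222.3  -0.8]
rotvec [  0.1  -0.1 -45.7]
now [0.4058 0.2933 0.1592] az 36.31 tilt 0.16 ft [-0.4  1.2 -2.3] q [-1.04  0.6   0.54  2.02 -0.5   0.65 -1.11] clk 15.75
shift mm [ -3.5 113.2  -0.8]
rotvec [  0.   -0.2 -23.7]
```

```bash
python3 -m jog '[[[0,0,-9,-1,40,0,52],[0,0,-18,-1,85,0,52],[0,0,-28,-1,130,0,52],[0,0,-37,-1,175,0,52],[0,0,-46,-1,215,0,52]]]' 35;python3 -m jog '[[[0,0,0,0,6,0,52],[0,0,0,0,6,0,52]]]'; python3 to.py .5365 .1135 .16 82; python3 -c "
from h import *
d=snap('wrist'); crop(d,'w13',0,0,512,384,1)
d=snap('scene'); crop(d,'s13',200,90,350,240,4)"
```

```text
clock: 16.38
eef_pos: [0.5313, 0.117, 0.1557]
eef_rot: [[0.13, 0.992, -0.003], [0.992, -0.13, -0.002], [-0.002, -0.003, -1.0]]
ft_force: [0.6, -0.1, -1.2]
grip_width: 0.0592
clock: 16.62
eef_pos: [0.5366, 0.1182, 0.1558]
eef_rot: [[0.135, 0.991, -0.003], [0.991, -0.135, -0.001], [-0.001, -0.003, -1.0]]
ft_force: [-1.3, 0.7, -2.5]
grip_width: 0.0591
now [0.5366 0.1182 0.1558] az 82.22 tilt 0.18 ft [-1.3  0.7 -2.5] q [-0.44  0.62  0.27  1.89 -0.25  0.67 -0.16] clk 16.625
shift mm [-4.7  0.5 -4.2]
rotvec [-0.2  0.1  0.2]
```

View pics/w13.png

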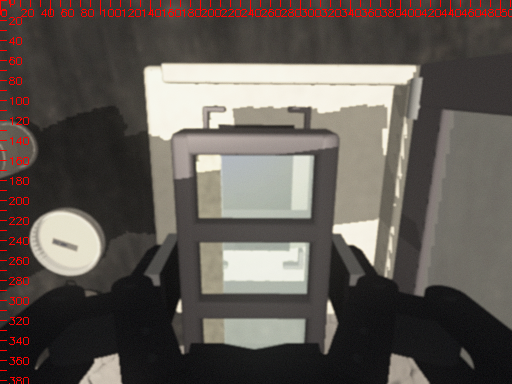

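View pics/s13.png

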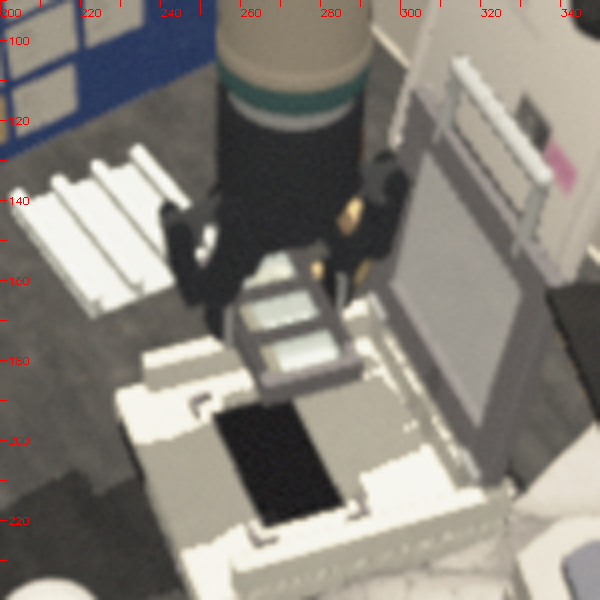

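```bash
python3 -c "
from h import *
d=snap('wrist'); crop(d,'w14',160,90,360,290,4)"
```

```text
(no output)
```

View pics/w14.png

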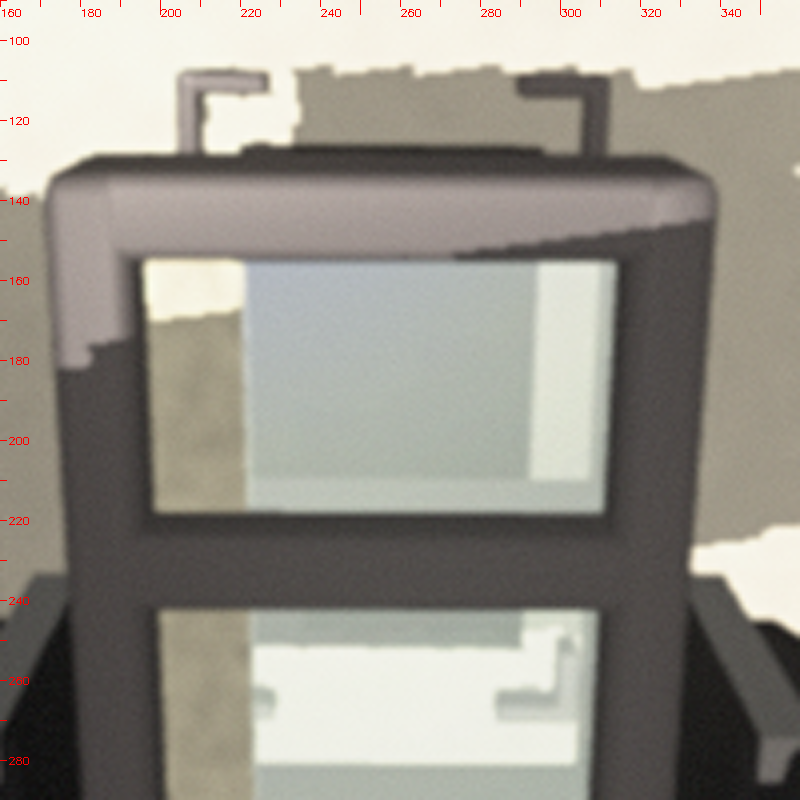

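Run:
```python
from h import *
np.set_printoptions(precision=4,suppress=True)
d=snap('wrist'); s=manip.state(); R=s['eef_rot'];p=s['eef_pos']
P=lambda x,y,z: onz(d,160+(x-1.5)/4,90+(y-1.5)/4,z)
FL,RL,RR=P(177,72,.043),P(610,74,.043),P(579,720,.043)
print('FL,RL,RR',FL,RL,RR,'mid FL-RR',(FL+RR)/2, 'w',np.linalg.norm(FL-RL),'l',np.linalg.norm(RL-RR))
print('az RL-RR',np.degrees(np.arctan2(*(RL-RR)[1::-1])),'x az',np.degrees(np.arctan2(*(RL-FL)[1::-1])))
zt=p[2]-.0066+.018
a,b=P(50,178,zt),P(717,182,zt); print('cass end',a,b,np.linalg.norm(a-b),'az',np.degrees(np.arctan2(*(b-a)[1::-1])),'in tool mm',R.T@((a+b)/2-p)*1000)
print(p,np.degrees(np.arctan2(R[1,0],R[0,0])))
```

```text
FL,RL,RR [0.5082 0.1809 0.043 ] [0.5827 0.1707 0.043 ] [0.5658 0.0466 0.043 ] mid FL-RR [0.537  0.1137 0.043 ] w 0.07517175319495478 l 0.12522343716725973
az RL-RR 82.26052020369386 x az -7.814243323493009
cass end [0.5147 0.1776 0.1676] [0.5722 0.1697 0.1676] 0.058079593594693155 az -7.882515327687959 in tool mm [ 54.7396   0.001  -11.4712]
[0.5362 0.1194 0.1562] 82.41850846647284
```

```bash
python3 to.py .537 .1137 .055 82.2; python3 -m jog '[[[0,0,0,-3,1,20,52],[0,0,0,-5,1.5,50,52],[0,0,0,-5.5,1.5,80,52],[0,0,0,-5.5,1.5,96,52],[0,0,0,-5.5,1.5,96,52]]]'; python3 -m jog '[[[0,0,0,0,0,0,52],[0,0,0,0,0,0,52]]]';python3 to.py .537 .1137 .0416 82.2; python3 -c "
from h import *
d=snap('scene'); crop(d,'s15',200,90,350,240,4)"
```

```text
now [0.5362 0.1194 0.1562] az 82.42 tilt 0.15 ft [ 0.1  0.  -1.4] q [-0.45  0.62  0.27  1.89 -0.25  0.67 -0.16] clk 16.825
shift mm [ -5.4   1.8 101.2]
rotvec [-0.1  0.1  0.2]
clock: 17.45
eef_pos: [0.537, 0.1125, 0.0598]
eef_rot: [[0.133, 0.991, -0.003], [0.991, -0.133, -0.002], [-0.002, -0.003, -1.0]]
ft_force: [-0.1, 0.3, -0.6]
grip_width: 0.0592
clock: 17.7
eef_pos: [0.5387, 0.1123, 0.0616]
eef_rot: [[0.134, 0.991, 0.001], [0.991, -0.134, -0.001], [-0.001, 0.001, -1.0]]
ft_force: [0.2, 0.1, -1.1]
grip_width: 0.0592
now [0.5387 0.1123 0.0616] az 82.3 tilt 0.06 ft [ 0.2  0.1 -1.1] q [-0.38  0.76  0.2   1.94 -0.3   0.46 -0.1 ] clk 17.7
shift mm [ 1.2 -1.8 20. ]
rotvec [0.  0.  0.1]
```

View pics/s15.png

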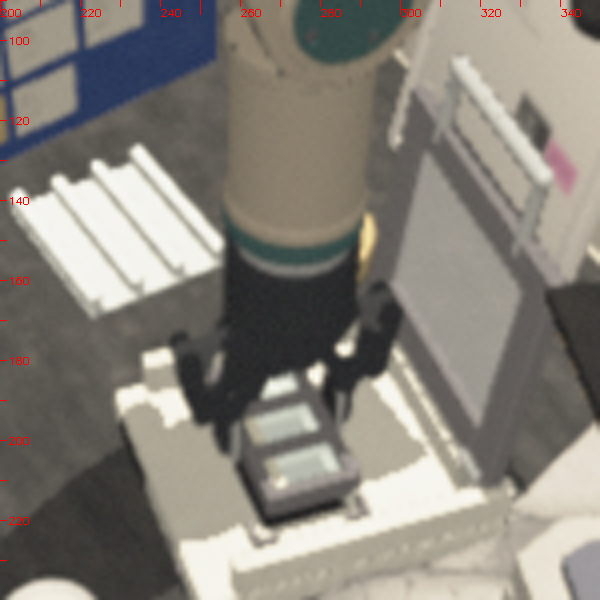

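```bash
python3 -m jog '[[[0,0,0,1,-1.5,3,52],[0,0,0,1,-1.5,6,52],[0,0,0,1,-1.5,9,52],[0,0,0,1,-1.5,9,52],[0,0,0,1,-1.5,9,52]]]'; python3 to.py .537 .1137 .0416 82.2; python3 -c "
from h import *
d=snap('wrist'); crop(d,'w16',100,60,400,300,2)"
```

```text
clock: 18.38
eef_pos: [0.5365, 0.1132, 0.0515]
eef_rot: [[0.134, 0.991, -0.001], [0.991, -0.134, -0.001], [-0.001, -0.001, -1.0]]
ft_force: [0.1, -0.3, -1.4]
grip_width: 0.0591
now [0.5365 0.1132 0.0515] az 82.29 tilt 0.11 ft [ 0.1 -0.3 -1.4] q [-0.38  0.78  0.19  1.95 -0.31  0.44 -0.1 ] clk 18.375
shift mm [0.6 0.4 9.9]
rotvec [-0.1  0.1  0.1]
```

View pics/w16.png

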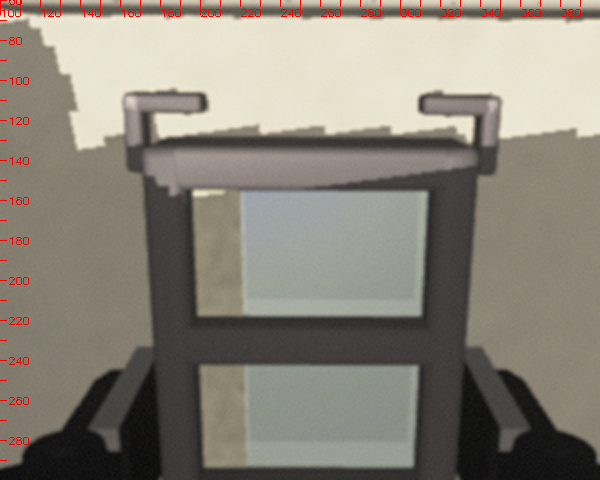

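```bash
python3 -m jog '[[[0,0,0,0.5,0.5,3,52],[0,0,0,0.5,0.5,6,52],[0,0,0,0.5,0.5,8,52],[0,0,0,0.5,0.5,8.5,52],[0,0,0,0.5,0.5,8.5,52]]]'; python3 -m jog '[[[0,0,0,0,0,0.5,52],[0,0,0,0,0,1,52],[0,0,0,0,0,1,52]]]'; python3 to.py .537 .1137 .0416 82.2
```

```text
clock: 19.05
eef_pos: [0.5371, 0.1137, 0.043]
eef_rot: [[0.134, 0.991, -0.001], [0.991, -0.134, -0.001], [-0.001, -0.001, -1.0]]
ft_force: [-1.2, 0.2, -0.6]
grip_width: 0.0591
clock: 19.42
eef_pos: [0.5371, 0.1137, 0.042]
eef_rot: [[0.134, 0.991, -0.001], [0.991, -0.134, -0.001], [-0.001, -0.001, -1.0]]
ft_force: [0.6, -0.8, -1.5]
grip_width: 0.0593
now [0.5371 0.1137 0.042 ] az 82.29 tilt 0.1 ft [ 0.6 -0.8 -1.5] q [-0.38  0.8   0.18  1.95 -0.31  0.43 -0.1 ] clk 19.425
shift mm [ 0.  -0.1  0.4]
rotvec [-0.1  0.1  0.1]
```

```bash
python3 -m jog '[[[0,0,0,0,0,0.5,52],[0,0,0,0,0,0.5,52]]]'; python3 -m jog '[[[0,0,0,0,0,0.4,52],[0,0,0,0,0,0.4,52]]]'; python3 -m jog '[[[0,0,0,0,0,0.4,52],[0,0,0,0,0,0.4,52]]]'
```

```text
clock: 19.68
eef_pos: [0.5371, 0.1137, 0.0418]
eef_rot: [[0.134, 0.991, -0.001], [0.991, -0.134, -0.001], [-0.001, -0.001, -1.0]]
ft_force: [-0.7, -0.0, 3.2]
grip_width: 0.0591
clock: 19.92
eef_pos: [0.5371, 0.1137, 0.0417]
eef_rot: [[0.134, 0.991, -0.001], [0.991, -0.134, -0.001], [-0.001, -0.001, -1.0]]
ft_force: [-1.6, 0.5, 7.3]
grip_width: 0.0592
clock: 20.18
eef_pos: [0.5372, 0.1137, 0.0417]
eef_rot: [[0.134, 0.991, -0.001], [0.991, -0.134, -0.001], [-0.001, -0.001, -1.0]]
ft_force: [-3.6, 0.5, 10.1]
grip_width: 0.0596
```

```bash
python3 -m jog '[[[0,0,0,0,0,-0.8,52],[0,0,0,0,0,-0.8,60],[0,0,0,0,0,-0.8,64],[0,0,0,0,0,-0.8,70],[0,0,0,0,0,-0.8,74]]]'; python3 -m jog '[[[0,0,0,0,0,-10,76],[0,0,0,0,0,-30,76],[0,0,0,0,0,-70,76],[0,0,0,0,0,-120,76],[0,0,0,0,0,-120,76]]]'; python3 -c "
from h import *
d=snap('wrist'); crop(d,'w17',0,0,512,384,1)
d=snap('scene'); crop(d,'s17',200,90,350,240,4)"
```

```text
clock: 20.8
eef_pos: [0.5371, 0.1137, 0.0414]
eef_rot: [[0.134, 0.991, -0.001], [0.991, -0.134, -0.001], [-0.001, -0.001, -1.0]]
ft_force: [-0.3, 0.1, 1.0]
grip_width: 0.0739
clock: 21.42
eef_pos: [0.54, 0.1142, 0.1658]
eef_rot: [[0.134, 0.991, 0.007], [0.991, -0.134, 0.001], [0.002, 0.007, -1.0]]
ft_force: [0.4, 0.6, -0.8]
grip_width: 0.076
```

View pics/w17.png

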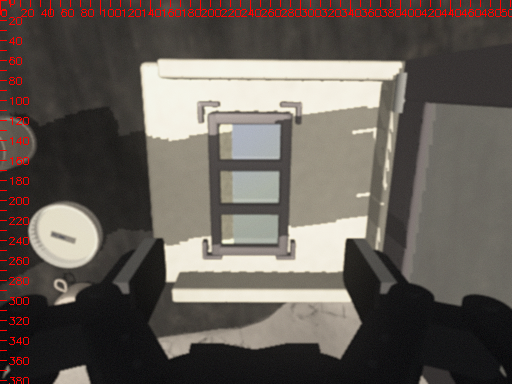

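View pics/s17.png

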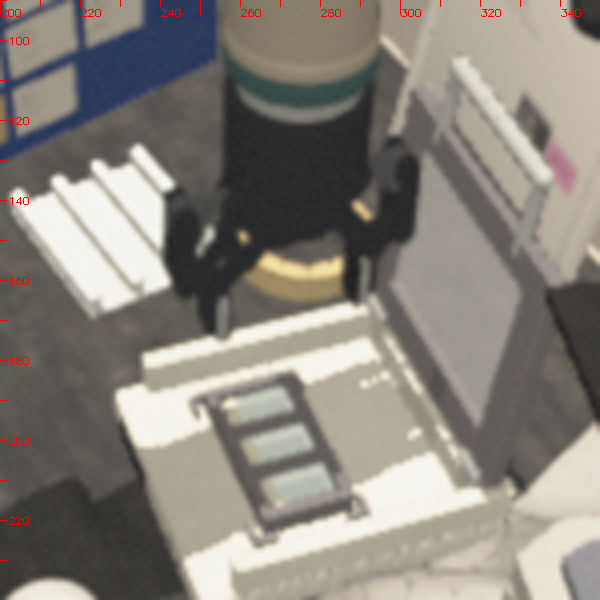

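```bash
python3 -m jog '[[[0,0,0,0,0,-45,50],[0,0,0,0,0,-90,50],[0,0,0,0,0,-135,50],[0,0,0,0,0,-175,50],[0,0,0,0,0,-175,50]]]'; python3 to.py .637 .1 .34 82.2
python3 - <<'E'
from h import *
from scipy.optimize import least_squares
np.set_printoptions(precision=4,suppress=True)
d=snap('scene')
b=np.array([.537,.1137,0]);y=np.radians(-7.8);xb=np.array([np.cos(y),np.sin(y),0]);yb=np.array([-np.sin(y),np.cos(y),0])
H=b+.1*xb+[0,0,.07]
bar=lambda a,l:H+.205*(-np.cos(a)*xb+np.sin(a)*np.array([0,0,1]))+l*yb
obs=np.array([[200+459/4,90+62/4],[200+547/4,90+180/4]])
r=least_squares(lambda p:np.r_[proj(d,bar(p[0],.05))-obs[0],proj(d,bar(p[0],-.05))-obs[1]],[1.6]);print(r.x,r.fun)
for a in (1.5,1.6,1.7): print(a,proj(d,bar(a,.05)),proj(d,bar(a,-.05)))
print(obs, bar(r.x[0],0))
crop(d,'s18',200,60,400,200,4)
d=snap('wrist'); crop(d,'w18',0,0,512,384,1)
E
```

```text
clock: 22.15
eef_pos: [0.5386, 0.1142, 0.3382]
eef_rot: [[0.134, 0.991, 0.003], [0.991, -0.134, -0.0], [0.0, 0.003, -1.0]]
ft_force: [-0.5, -0.8, 0.3]
grip_width: 0.05
now [0.5386 0.1142 0.3382] az 82.29 tilt 0.15 ft [-0.5 -0.8  0.3] q [-0.5   0.4   0.36  1.67 -0.15  1.09 -0.24] clk 22.15
shift mm [-0.9 99.4 -1.5]
rotvec [ 0.1 -0.   0.1]
[1.6727] [ 0.3016 -0.3135 -0.6168 -1.8908]
1.5 [300.5842 108.1359] [320.7955 136.5982]
1.6 [309.0447 106.1443] [329.7826 134.2901]
1.7 [317.2704 104.9334] [338.4719 132.7739]
[[314.75 105.5 ]
 [336.75 135.  ]] [0.6567 0.0973 0.2739]
```

View pics/w18.png

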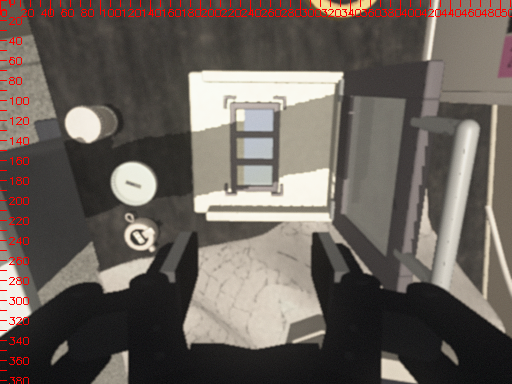

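View pics/s18.png

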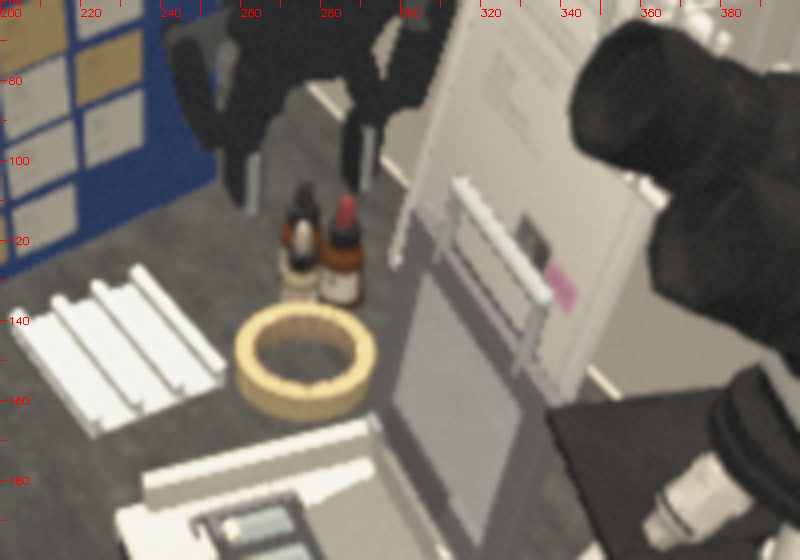

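Run:
```python
from h import *
np.set_printoptions(precision=4,suppress=True)
d=snap('scene');w=snap('wrist')
def tri(a,b):
    p,r=ray(d,*a);q,t=ray(w,*b); A=np.c_[r,-t]; s=np.linalg.lstsq(A,q-p,rcond=None)[0]; X=p+r*s[0];Y=q+t*s[1]; return (X+Y)/2,np.linalg.norm(X-Y)
print('pink',tri((340,131),(506,55)))
print('bar left end',tri((314.7,105.5),(467,124)), onz(w,467,124,.274))
print('bar centreline at row 180,270', onz(w,460,180,.274),onz(w,443,270,.274))
crop(w,'w19',380,0,512,384,2)
```

```text
pink (array([0.7842, 0.181 , 0.1246]), np.float64(0.007508701478203307))
bar left end (array([0.6622, 0.1483, 0.2714]), np.float64(0.003327378647210386)) [0.6588 0.1492 0.274 ]
bar centreline at row 180,270 [0.6559 0.1174 0.274 ] [0.6472 0.06   0.274 ]
```

View pics/w19.png

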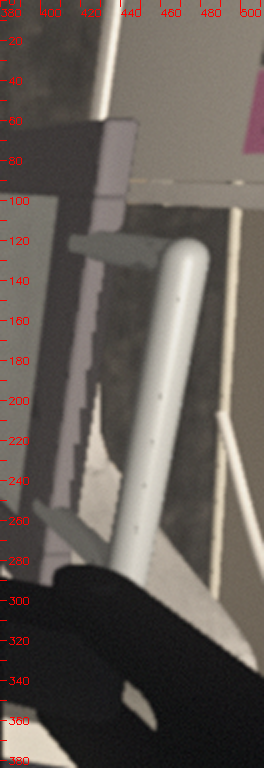

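```bash
python3 to.py .654 .098 .338 82.2;python3 -m jog '[[[0,0,0,0,40,0,50],[0,0,0,0,80,0,50],[0,0,0,0,116,0,50],[0,0,0,0,116,0,50],[0,0,0,0,116,0,50]]]'; python3 to.py .654 .098 .266 82.2;  python3 -c "
from h import *
d=snap('wrist'); crop(d,'w20',0,0,512,384,1)
d=snap('scene'); crop(d,'s20',250,60,370,180,5)"
```

```text
now [0.5363 0.114  0.3346] az 82.3 tilt 0.32 ft [ 0.8 -0.6 -0.5] q [-0.5   0.41  0.36  1.68 -0.15  1.09 -0.24] clk 22.35
shift mm [-1.000e-01  1.187e+02 -4.000e+00]
rotvec [-0.3  0.2  0.1]
clock: 22.98
eef_pos: [0.6512, 0.0986, 0.3348]
eef_rot: [[0.134, 0.991, -0.005], [0.991, -0.134, -0.002], [-0.002, -0.004, -1.0]]
ft_force: [-0.2, -0.7, 0.6]
grip_width: 0.0499
now [0.6512 0.0986 0.3348] az 82.28 tilt 0.28 ft [-0.2 -0.7  0.6] q [-0.39  0.59  0.35  1.36 -0.2   1.23 -0.16] clk 22.975
shift mm [-0.   3.2 68.8]
rotvec [-0.3  0.1  0.1]
```

View pics/w20.png

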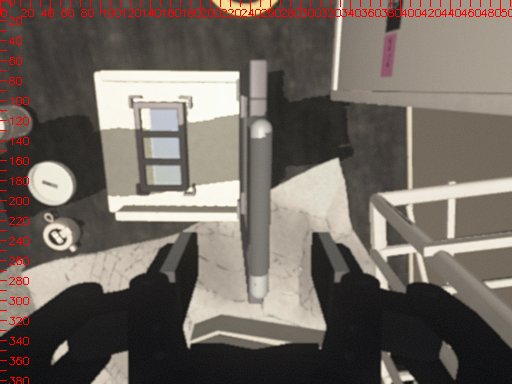

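View pics/s20.png

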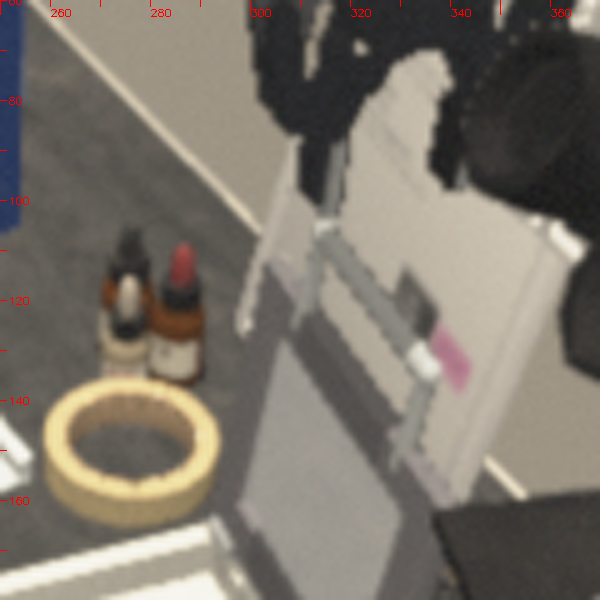

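```bash
python3 - <<'E'
from h import *
w=snap('wrist'); s=manip.state()
for c,r in [(260,140),(259,200),(258,280)]: X=onz(w,c,r,.274); print(X, s['eef_rot'].T@(X-s['eef_pos'])*1000)
E
python3 -m jog '[[[0.3,0,0,0,3,20,50],[0.3,0,0,0,3,40,50],[0.3,0,0,0,3,55,50],[0.3,0,0,0,3,68,50],[0.3,0,0,0,3,68,50]]]'; python3 to.py .654 .098 .266 82.2;  python3 -c "
from h import *
d=snap('wrist'); crop(d,'w21',0,0,512,384,1)"
```

```text
[0.65962335 0.14031803 0.274     ] [42.1654867   2.76730655 62.25853636]
[0.65446134 0.10512875 0.274     ] [ 6.60208526  2.34994157 62.30051283]
[0.64692227 0.05227837 0.274     ] [-46.78166445   1.93489626  62.36307948]
clock: 23.75
eef_pos: [0.6546, 0.098, 0.2671]
eef_rot: [[0.134, 0.991, -0.009], [0.991, -0.134, -0.001], [-0.002, -0.008, -1.0]]
ft_force: [0.5, 0.4, 0.5]
grip_width: 0.0502
now [0.6546 0.098  0.2671] az 82.29 tilt 0.5 ft [0.5 0.4 0.5] q [-0.38  0.65  0.33  1.45 -0.22  1.09 -0.14] clk 23.75
shift mm [-0.1 -0.6  1.1]
rotvec [-0.5  0.1  0.1]
```

View pics/w21.png

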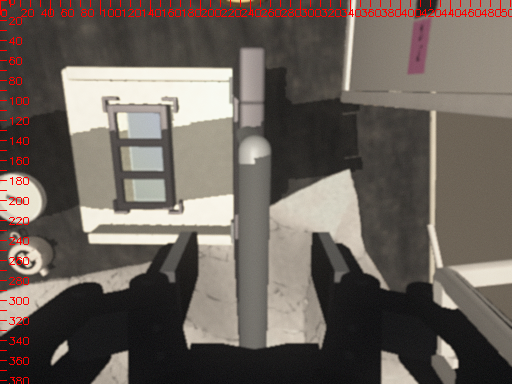

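```bash
python3 -m jog '[[[0,0,0,0,0,0,30],[0,0,0,0,0,0,18],[0,0,0,0,0,0,8],[0,0,0,0,0,0,8],[0,0,0,0,0,0,8]]]' 25; python3 -c "
from h import *
s=manip.state();p=s['eef_pos']
b=np.array([.537,.1137,0]);y=np.radians(-7.8);xb=np.array([np.cos(y),np.sin(y),0])
H=b+.1*xb+[0,0,.07]; g=p+np.array([0,0,.008])
rel=np.array([(g-H)@xb,g[2]-.07]); print('grasp rel hinge',rel,np.hypot(*rel),'ang',np.arctan2(rel[1],-rel[0]))
d=snap('wrist'); crop(d,'w22',100,60,400,360,2)"
```

```text
clock: 24.42
eef_pos: [0.6557, 0.098, 0.269]
eef_rot: [[0.134, 0.991, -0.005], [0.991, -0.134, -0.0], [-0.001, -0.005, -1.0]]
ft_force: [-0.0, 0.2, 3.6]
grip_width: 0.0111
grasp rel hinge [0.01970185 0.20703704] 0.20797234692524091 ang 1.6656716393176276
```

View pics/w22.png

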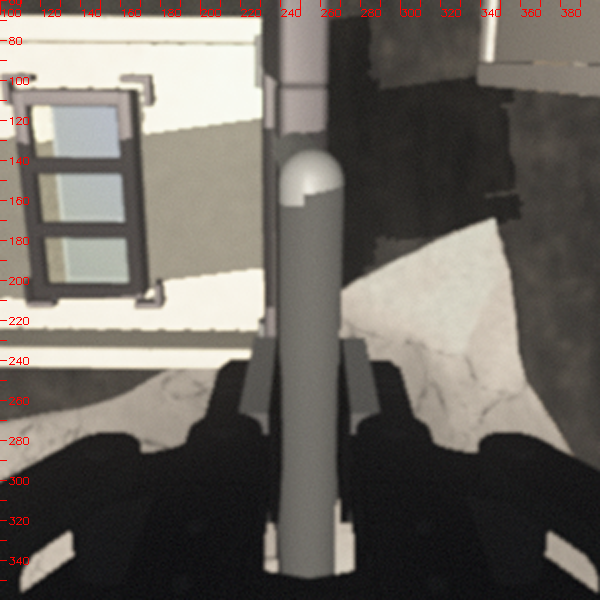

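```bash
cat > arc.py <<'E'
import sys
from h import *
s=manip.state();p=s['eef_pos'];R=s['eef_rot']
b=np.array([.537,.1137,0]);y=np.radians(-7.8);xb=np.array([np.cos(y),np.sin(y),0])
H=b+.1*xb+[0,0,.07]; g=p-R[:,2]*.008
rel=np.array([(g-H)@xb,g[2]-.07]);a0=np.arctan2(rel[1],-rel[0]);r=np.hypot(*rel)
print('ang',round(a0,3),'r',round(r,4),'lat',round((g-H)@np.array([-xb[1],xb[0],0]),4),'ft',np.round(s['ft_force'],1),'grip',round(s['grip_width'],4),'tilt',round(np.degrees(np.arccos(-R[2,2])),2),'q',np.round(s['q'],2),s['clock'])
for a in [float(v) for v in sys.argv[1:]]:
    t=.205 if a<1.4 else r
    P=H+t*(-np.cos(a)*xb+np.sin(a)*np.array([0,0,1])); P=P+ ((g-H)@np.array([-xb[1],xb[0],0]))*np.array([-xb[1],xb[0],0])
    print(a,np.round(R.T@(P-g)*1000,1))
E
python3 arc.py 1.62 1.56 1.49 1.41 1.33
```

```text
ang 1.666 r 0.2079 lat 0.0005 ft [-0.3 -1.   5.1] grip 0.0109 tilt 0.3 q [-0.38  0.65  0.33  1.45 -0.22  1.09 -0.14] 24.475
1.62 [ 0.  -9.6 -0.6]
1.56 [  0.  -22.   -0.8]
1.49 [  0.1 -36.6  -0.1]
1.41 [  0.1 -53.1   2. ]
1.33 [  0.1 -68.6   8.3]
```

```bash
python3 -m jog '[[[0,0,0,0,-9.6,-0.6,8],[0,0,0,0,-22,-0.8,8],[0,0,0,0,-36.6,0,8],[0,0,0,0,-53,2,8],[0,0,0,0,-53,2,8]]]'; python3 arc.py 1.33 1.25 1.17 1.09 1.01; python3 -c "
from h import *
d=snap('scene'); crop(d,'s23',220,60,370,210,4)"
```

```text
clock: 25.1
eef_pos: [0.6003, 0.1059, 0.2663]
eef_rot: [[0.133, 0.991, -0.01], [0.991, -0.133, 0.0], [-0.001, -0.01, -1.0]]
ft_force: [-0.4, 1.2, 1.1]
grip_width: 0.011
ang 1.396 r 0.2075 lat 0.0009 ft [-0.4  1.2  1.1] grip 0.011 tilt 0.56 q [-0.43  0.57  0.34  1.6  -0.21  1.01 -0.16] 25.1
1.33 [  0.  -12.7   5.3]
1.25 [  0.1 -28.4  10. ]
1.17 [  0.1 -43.7  16. ]
1.09 [  0.2 -58.5  23.1]
1.01 [  0.2 -72.6  31.4]
```

View pics/s23.png

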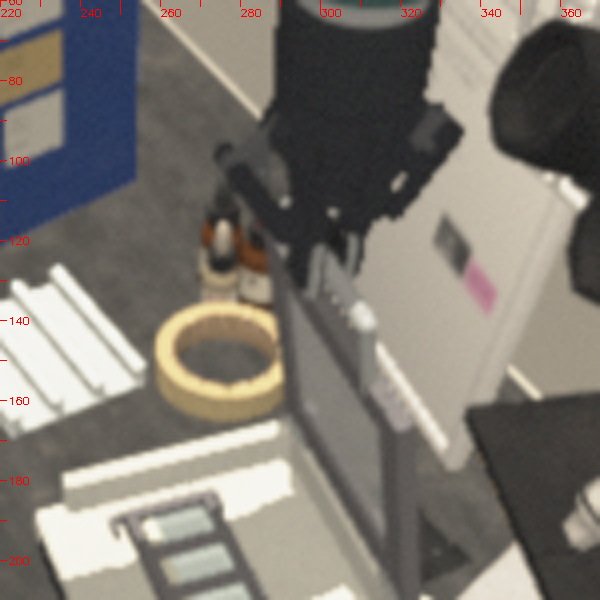

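```bash
sed -i 's/\*.008/*.0055/; s/t=.205 if a<1.4 else r/t=.205/' arc.py; python3 arc.py 1.33 1.25 1.17 1.09 1.01; python3 -m jog '[[[0,0,0,0,-12,3.5,8],[0,0,0,0,-28,8,8],[0,0,0,0,-43,14,8],[0,0,0,0,-58,21,8],[0,0,0,0,-72,29,8]]]'; python3 arc.py 0.93 0.85 0.77 0.69 0.61
```

```text
ang 1.399 r 0.205 lat 0.0009 ft [-0.2  1.2  1.6] grip 0.0113 tilt 0.49 q [-0.43  0.57  0.34  1.6  -0.21  1.01 -0.16] 25.15
1.33 [  0.  -13.7   3. ]
1.25 [  0.1 -29.5   7.7]
1.17 [  0.1 -44.8  13.6]
1.09 [  0.2 -59.5  20.7]
1.01 [  0.2 -73.7  29. ]
clock: 25.78
eef_pos: [0.5314, 0.1158, 0.2383]
eef_rot: [[0.134, 0.991, -0.005], [0.991, -0.134, 0.001], [0.0, -0.005, -1.0]]
ft_force: [1.3, 2.6, 3.5]
grip_width: 0.0108
ang 1.024 r 0.2035 lat 0.0013 ft [1.3 2.6 3.5] grip 0.0108 tilt 0.29 q [-0.49  0.5   0.33  1.82 -0.21  0.86 -0.19] 25.775
0.93 [  0.  -16.7   9.5]
0.85 [  0.1 -29.4  19.9]
0.77 [  0.1 -41.2  31.3]
0.69 [  0.1 -52.1  43.6]
0.61 [  0.1 -61.9  56.7]
```

```bash
python3 -m jog '[[[0,0,0,0,-16,9,8],[0,0,0,0,-29,19.5,8],[0,0,0,0,-41,31,8],[0,0,0,0,-52,43,8],[0,0,0,0,-61.5,56,8]]]'; python3 arc.py 0.54 0.47 0.4 0.33 0.26;python3 -c "
from h import *
d=snap('scene'); crop(d,'s24',180,60,340,240,4)
d=snap('side'); crop(d,'d24',180,100,340,240,4)"
```

```text
clock: 26.4
eef_pos: [0.4705, 0.1242, 0.1823]
eef_rot: [[0.134, 0.991, -0.005], [0.991, -0.134, 0.001], [0.0, -0.005, -1.0]]
ft_force: [2.7, 4.8, -1.9]
grip_width: 0.0114
ang 0.613 r 0.2046 lat 0.0014 ft [ 2.7  4.8 -1.9] grip 0.0114 tilt 0.27 q [-0.52  0.51  0.3   2.03 -0.25  0.64 -0.19] 26.4
0.54 [ 0.  -8.5 12.4]
0.47 [  0.  -15.3  25. ]
0.4 [  0.  -21.3  38.1]
0.33 [  0.  -26.4  51.5]
0.26 [  0.1 -30.5  65.2]
```

View pics/s24.png

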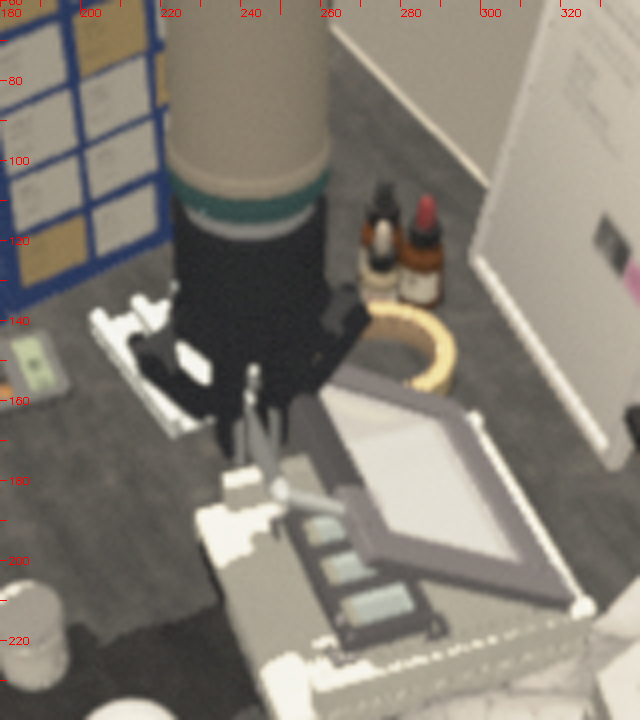

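View pics/d24.png

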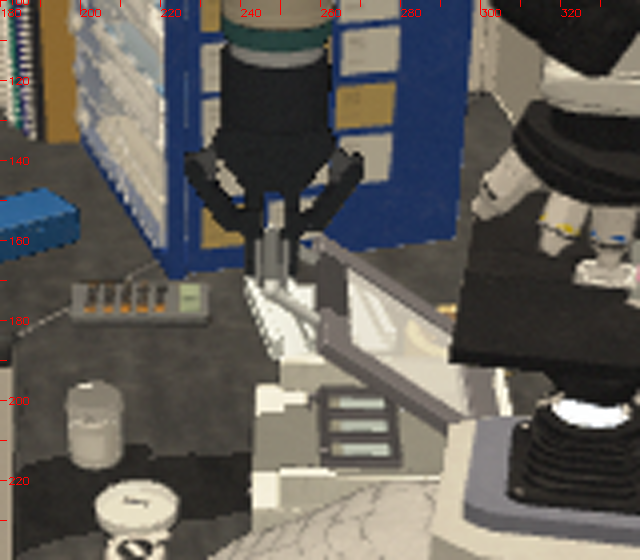

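```bash
python3 -m jog '[[[0,0,0,0,-8,12,8],[0,0,0,0,-15,24.5,8],[0,0,0,0,-21,37.5,8],[0,0,0,0,-24,44.5,8],[0,0,0,0,-26,51,8]]]'; python3 arc.py 0.28 0.23 0.18 0.13 0.09
```

```text
clock: 27.12
eef_pos: [0.4444, 0.1276, 0.1316]
eef_rot: [[0.133, 0.991, -0.006], [0.991, -0.133, 0.001], [-0.0, -0.006, -1.0]]
ft_force: [0.3, 5.5, 1.2]
grip_width: 0.0107
ang 0.334 r 0.2049 lat 0.0012 ft [0.3 5.5 1.2] grip 0.0107 tilt 0.32 q [-0.51  0.57  0.25  2.13 -0.3   0.48 -0.17] 27.125
0.28 [ 0.  -3.4 10.5]
0.23 [ 0.  -5.9 20.4]
0.18 [ 0.  -7.9 30.5]
0.13 [ 0.  -9.4 40.6]
0.09 [  0.  -10.3  48.7]
```

```bash
python3 -m jog '[[[0,0,0,0.5,-3.4,10.5,8],[0,0,0,1,-5.7,20,8],[0,0,0,1,-7.6,29,8],[0,0,0,1,-8.8,36,8],[0,0,0,1,-9.4,41,8]]]'; python3 arc.py 0.09 0.06 0.03 0.01 0
```

```text
clock: 27.75
eef_pos: [0.4346, 0.1288, 0.0904]
eef_rot: [[0.134, 0.991, -0.006], [0.991, -0.134, -0.0], [-0.001, -0.006, -1.0]]
ft_force: [2.7, 3.3, 0.2]
grip_width: 0.0102
ang 0.126 r 0.2052 lat 0.0011 ft [2.7 3.3 0.2] grip 0.0102 tilt 0.35 q [-0.48  0.64  0.19  2.18 -0.34  0.36 -0.14] 27.75
0.09 [ 0.  -0.6  7.5]
0.06 [ 0.  -1.  13.6]
0.03 [ 0.  -1.3 19.7]
0.01 [ 0.  -1.3 23.8]
0.0 [ 0.  -1.3 25.9]
```

```bash
python3 -m jog '[[[0,0,0,0.5,-0.5,5,8],[0,0,0,0.5,-0.8,10,8],[0,0,0,0.5,-1,14,8],[0,0,0,0.5,-1,17,8],[0,0,0,0.5,-1,19,8]]]'; python3 arc.py 0;python3 -m jog '[[[0,0,0,0,0,1,8],[0,0,0,0,0,2,8],[0,0,0,0,0,3,8],[0,0,0,0,0,3,8]]]';python3 arc.py 0
```

```text
clock: 28.38
eef_pos: [0.433, 0.129, 0.0716]
eef_rot: [[0.134, 0.991, -0.007], [0.991, -0.134, -0.001], [-0.002, -0.007, -1.0]]
ft_force: [0.3, 1.7, 0.8]
grip_width: 0.0108
ang 0.035 r 0.2052 lat 0.0011 ft [0.3 1.7 0.8] grip 0.0108 tilt 0.41 q [-0.46  0.67  0.17  2.19 -0.35  0.31 -0.13] 28.375
0.0 [0.  0.1 7.1]
clock: 28.88
eef_pos: [0.4329, 0.129, 0.0687]
eef_rot: [[0.134, 0.991, -0.007], [0.991, -0.134, -0.001], [-0.002, -0.007, -1.0]]
ft_force: [0.4, 1.6, -1.1]
grip_width: 0.0111
ang 0.02 r 0.2053 lat 0.0011 ft [ 0.4  1.6 -1.1] grip 0.0111 tilt 0.42 q [-0.46  0.68  0.16  2.19 -0.35  0.3  -0.13] 28.875
0.0 [0.  0.2 4.2]
```

```bash
python3 -m jog '[[[0,0,0,0,0,1,8],[0,0,0,0,0,2,8],[0,0,0,0,0,2,8]]]';python3 -m jog '[[[0,0,0,0,0,0.7,8],[0,0,0,0,0,1.4,8],[0,0,0,0,0,1.4,8]]]';python3 -m jog '[[[0,0,0,0,0,0.7,8],[0,0,0,0,0,1.4,8],[0,0,0,0,0,1.4,8]]]'
```

```text
clock: 29.25
eef_pos: [0.4329, 0.1291, 0.0667]
eef_rot: [[0.134, 0.991, -0.007], [0.991, -0.134, -0.001], [-0.002, -0.007, -1.0]]
ft_force: [-1.0, -0.4, -1.5]
grip_width: 0.0109
clock: 29.62
eef_pos: [0.4329, 0.1291, 0.0652]
eef_rot: [[0.134, 0.991, -0.007], [0.991, -0.134, -0.001], [-0.002, -0.007, -1.0]]
ft_force: [-2.1, 0.1, -0.8]
grip_width: 0.0107
clock: 30.0
eef_pos: [0.4329, 0.1291, 0.0639]
eef_rot: [[0.134, 0.991, -0.007], [0.991, -0.134, -0.001], [-0.002, -0.007, -1.0]]
ft_force: [-2.8, -0.8, 0.0]
grip_width: 0.0114
```

```bash
python3 -m jog '[[[0,0,0,0,0,0.7,8],[0,0,0,0,0,1.2,8],[0,0,0,0,0,1.2,8]]]';python3 -m jog '[[[0,0,0,0,0,0.6,8],[0,0,0,0,0,1,8],[0,0,0,0,0,1,8]]]';python3 -m jog '[[[0,0,0,0,0,0.6,8],[0,0,0,0,0,1,8],[0,0,0,0,0,1,8]]]'; python3 -c "
from h import *
d=snap('scene'); crop(d,'s25',180,60,340,240,4)"
```

```text
clock: 30.38
eef_pos: [0.4328, 0.1291, 0.0633]
eef_rot: [[0.134, 0.991, -0.007], [0.991, -0.134, -0.0], [-0.001, -0.007, -1.0]]
ft_force: [-4.2, -1.0, 8.2]
grip_width: 0.0111
clock: 30.75
eef_pos: [0.4328, 0.1292, 0.0631]
eef_rot: [[0.134, 0.991, -0.007], [0.991, -0.134, 0.0], [-0.001, -0.007, -1.0]]
ft_force: [-5.5, -1.0, 19.6]
grip_width: 0.0109
clock: 31.12
eef_pos: [0.4328, 0.1292, 0.0628]
eef_rot: [[0.135, 0.991, -0.006], [0.991, -0.135, 0.001], [-0.0, -0.006, -1.0]]
ft_force: [-6.9, -1.9, 27.7]
grip_width: 0.0107
```

View pics/s25.png

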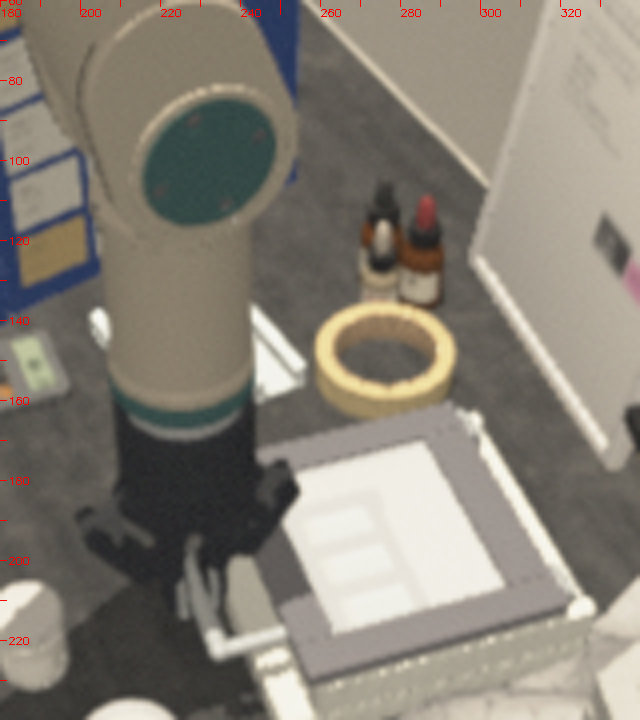

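```bash
python3 -m jog '[[[0,0,0,0,0,-1,8],[0,0,0,0,0,-2,8],[0,0,0,0,0,-2,16],[0,0,0,0,0,-2,24],[0,0,0,0,0,-2,28]]]'; python3 arc.py;python3 -m jog '[[[0,0,0,0,0,-5,28],[0,0,0,0,0,-20,28],[0,0,0,0,0,-50,28],[0,0,0,0,0,-100,28],[0,0,0,0,0,-120,28]]]'; python3 -c "
from h import *
d=snap('wrist'); crop(d,'w26',0,0,512,384,1)
d=snap('scene'); crop(d,'s26',140,60,340,240,4)
d=snap('side'); crop(d,'d26',180,100,340,240,4)"
```

```text
clock: 31.8
eef_pos: [0.4339, 0.1294, 0.0627]
eef_rot: [[0.134, 0.991, -0.005], [0.991, -0.134, -0.0], [-0.001, -0.005, -1.0]]
ft_force: [0.3, 1.0, -0.1]
grip_width: 0.0285
ang -0.009 r 0.2042 lat 0.0016 ft [ 0.3  1.  -0.1] grip 0.0285 tilt 0.31 q [-0.46  0.69  0.16  2.19 -0.36  0.29 -0.12] 31.8
clock: 32.42
eef_pos: [0.4352, 0.1296, 0.1854]
eef_rot: [[0.134, 0.991, -0.003], [0.991, -0.134, 0.001], [0.0, -0.003, -1.0]]
ft_force: [0.2, -1.0, -1.1]
grip_width: 0.028
```

View pics/s26.png

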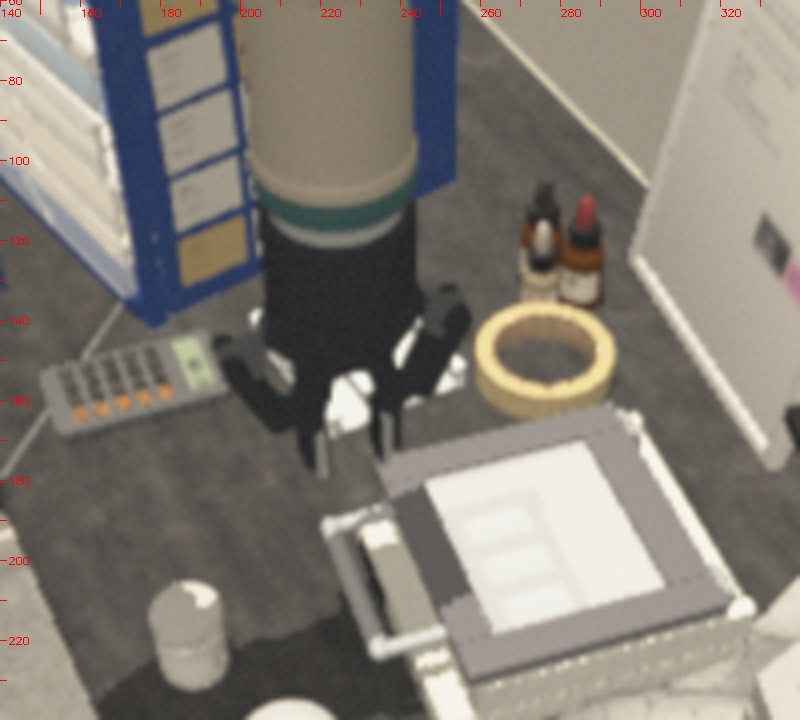

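View pics/w26.png

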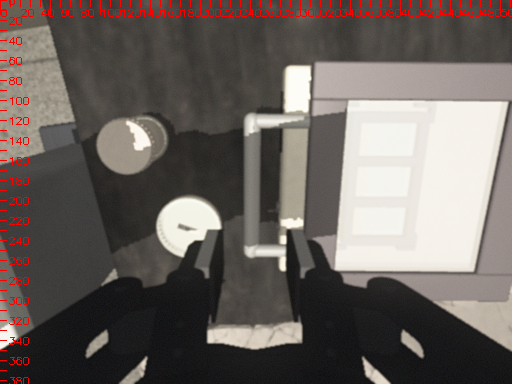

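View pics/d26.png

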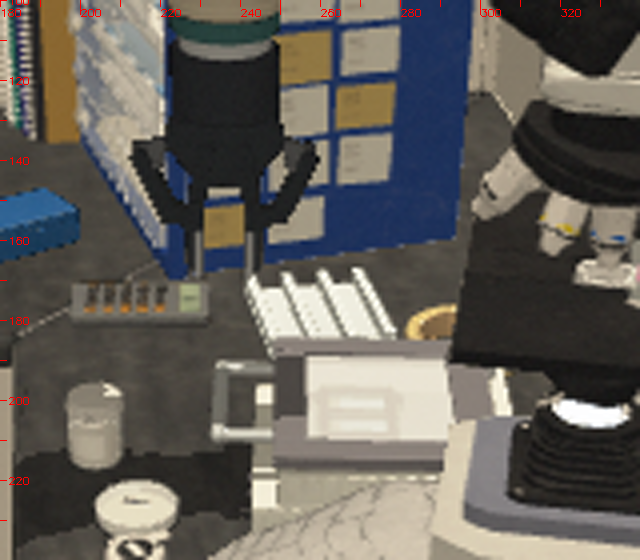

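Run:
```python
from h import *
np.set_printoptions(precision=4,suppress=True)
w=snap('wrist');d=snap('scene')
p=lambda c,a,b:(ray(c,*a),ray(c,*b))
def tri(a,b):
    p,r=ray(d,*a);q,t=ray(w,*b); s=np.linalg.lstsq(np.c_[r,-t],q-p,rcond=None)[0]; return (p+r*s[0]+q+t*s[1])/2
print('bar ends',tri((140+328/4,60+525/4),(250,118)),tri((140+377/4,60+648/4),(250,253)))
a=cv2.imread('pics/scene0.png').astype(int);b=d['pixels'][:,:,::-1].astype(int)
for n,(x0,y0,x1,y1) in dict(jar=(174,200,202,234),dish=(195,230,228,258),counter=(210,257,236,284),calc=(150,143,184,168),tape=(257,134,297,166)).items():
    A=a[y0:y1,x0:x1].astype(np.float32).mean(2);B=b[y0:y1,x0:x1].astype(np.float32).mean(2); print(n,cv2.phaseCorrelate(A,B))
print(manip.state()['ft_force'],manip.state()['clock'])
crop(d,'s27',140,130,300,290,4)
```

```text
bar ends [0.4389 0.1793 0.067 ] [0.4241 0.0771 0.0712]
jar ((-0.38364573303319993, -0.8586279747754268), 0.5179220941331651)
dish ((-0.046777733901905094, 0.13185514187554936), 0.9157229017328333)
counter ((0.49205031406692434, 0.4629350613453145), 0.995368055518926)
calc ((-0.01742574916088202, 0.6021538322972582), 0.9811919662687514)
tape ((-0.009603617800593156, -0.16534389690746565), 0.8741550721228123)
[ 0.4676  0.2936 -0.2672] 32.675
```

View pics/s27.png

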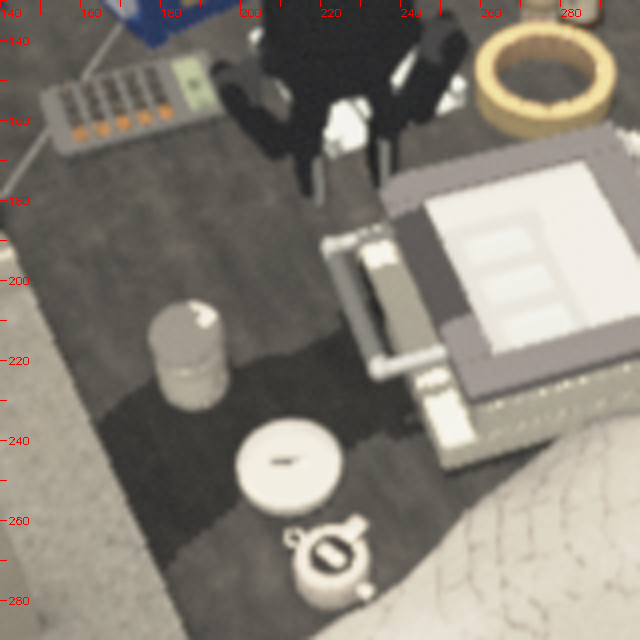

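```bash
python3 -c "
from cell import manip
print(manip.sign_off())"
```

```text
the job is handed in; nothing more can be done
None
```

The job is handed in, with all the steps done in the order you asked. It took about 33 s of the 72 s allowed.

- **Worktop:** I lifted the cassette out of the rack by its top edge, tilted it with one long edge on the worktop, and opened the fingers. Drawing the lower finger out let the raised edge drop the last centimetre or so. The gripper can't lay the cassette fully flat itself, because its body would hit the worktop. The pictures showed it flat and free of the fingers.
- **Bed:** I took it again across its width and set it down level between the corner guides. First contact was 3 N, rising to about 10 N before I let go. The wrist and scene pictures showed it flat and inside all four guides.
- **Cover:** I held the handle bar all the way down until the cover met its stop. I pressed on the stop with up to about 28 N, then opened the fingers and backed off.

**Last checks:**
- **Bar height:** the two ends of the bar measured 67 and 71 mm, against 70 mm when closed.
- **Cassette:** it shows through the cover window, in place on the bed.
- **Other items:** the dish, tape roll, calculator and counter matched the first picture to within 0.7 pixel. The jar showed a shift of 0.9 pixel, which was a weaker match because the robot's shadow fell on it. It looks unmoved.
- **Robot:** it is clear of everything, and the force reading is about zero.

No check failed or disagreed.

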